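# Load the finger gearboxes into the run-in rig and set its preload

### The job

Set up the run-in rig for the white finger gearboxes: swing the orange cam lever to free the nest, draw the nest all the way out (it has a red post for this), move every orange blank from it into the green tray, and stand every white gearbox lying about on the bench in a nest bay of its own, flat on the bay floor with the brass hub up. Then push the nest fully home under the bridge and lock it with the cam lever; only after that turn the black scale sleeve on the bridge to 7. Leave the other things on the bench where they are.

Things in the scene. Friction and masses are not known exactly. Their poses are not given: they have to be found in the camera images.
- rig: Fixed run-in rig on the bench: aluminium base plate 230 x 290 x 12 mm, a blue bridge bar on two grey posts across it (underside 72 mm, top 90 mm above the bench; 50 mm wide, 256 mm long). Origin on the bench under the sleeve; x away from the robot, y along the bridge to the left, z up.
- carriage (a joint): Slide of the black nest, m: 0 = fully home under the bridge, 0.115 = fully drawn out (towards the rig's -x). Drags with about 2 N, stays where it is left; it cannot be drawn more than about 3 mm while the cam lever is locked.
- carriage_handle (a point): Centre of the top of the upright red post that draws the nest: post 14 mm in diameter, free for 60 mm below its top, which is 88 mm above the bench. 75 mm in front (rig -x) of the line of bays.
- bay0 (a point): Bay 0 of the nest's row of four bays: centre of its floor, 26 mm above the bench. Bays 1, 2, 3 follow along the rig's -y every 48 mm (bay 0 lies 72 mm to the +y side of the row's middle). Each bay is 42 x 42 mm inside, walls 6 mm thick and 7 mm high. Moves with the nest; axes as the rig's.
- camlever (a joint): Cam lever, rad: 0 = free (its arm points along the rig's -x, towards the robot), 1.571 = locked (arm points sideways along the rig's -y). It turns counter-clockwise seen from above as it locks; friction about 0.08 N m, it stays where it is left. Near the end of its turn the cam presses the nest the last few mm home. Push the nest home before locking.
- lever_tip (a point): Centre of the top of the lever's upright orange handle post: 14 mm in diameter, 46 mm free, top 88 mm above the bench, 60 mm from the pivot.
- lever_pivot (a point): The cam lever's upright axis, 40 mm above the bench (fixed on the rig).
- sleeve (a joint): Scale sleeve, rad: 0 at number 0, grows clockwise seen from above, one click per number every 0.349 rad (20 degrees), 9 at 3.142. So 7 reads 2.443. A sprung ball pulls it to the nearest number within the click; turning it over a click takes about 0.2 N m.
- sleeve_grip (a point): On the upright axis of the black ribbed sleeve, 30 mm above its lower edge: sleeve 40 mm in diameter, 94 to 138 mm above the bench. Its orange line points to the number on the white dial (78 mm across) below: tick 0 long and red at the rig's +y, the others clockwise from above by way of the far side (+x) every 20 degrees, 5 long and black, 9 at the rig's -y.
- gearbox0: White round finger gearbox, 36 mm in diameter, body 26 mm tall, with a brass hub 12 mm across and 6 mm high on top; origin at the centre of its underside, z up through the hub. 40 to 85 g. May be absent.
- gearbox1: White round finger gearbox, 36 mm in diameter, body 26 mm tall, with a brass hub 12 mm across and 6 mm high on top; origin at the centre of its underside, z up through the hub. 40 to 85 g. May be absent.
- gearbox2: White round finger gearbox, 36 mm in diameter, body 26 mm tall, with a brass hub 12 mm across and 6 mm high on top; origin at the centre of its underside, z up through the hub. 40 to 85 g. May be absent.
- gearbox3: White round finger gearbox, 36 mm in diameter, body 26 mm tall, with a brass hub 12 mm across and 6 mm high on top; origin at the centre of its underside, z up through the hub. 40 to 85 g. May be absent.
- blank0: Orange blank of the same shape and size as a gearbox with a black hub, origin at the centre of its underside; if present it starts in bay 0. One or two of the four blanks are present.
- blank1: Orange blank of the same shape and size as a gearbox with a black hub, origin at the centre of its underside; if present it starts in bay 1. One or two of the four blanks are present.
- blank2: Orange blank of the same shape and size as a gearbox with a black hub, origin at the centre of its underside; if present it starts in bay 2. One or two of the four blanks are present.
- blank3: Orange blank of the same shape and size as a gearbox with a black hub, origin at the centre of its underside; if present it starts in bay 3. One or two of the four blanks are present.
- tray_in (a point): Centre of the inner floor of the fixed green tray (170 x 130 x 35 mm outside, long side along its x, walls 4 mm).
- screwdriver: screwdriver with orange handle, about 200 mm long, lying flat. Not to be moved; origin at the middle of its underside.
- tape: black roll of tape, 64 mm across, 19 high. Not to be moved; origin at the middle of its underside.
- solder_pump: blue desoldering pump, 170 mm long, 24 high, lying flat. Not to be moved; origin at the middle of its underside.
There are look-alikes about, which are no part of the job. What is meant by the part that bears tray_in is not blue, and is the smaller of those in its own colour. What is shaped like the gearbox0 but blue is not meant.

How it is judged:
By the outcome, as a careful person would: the job done as asked, in the order asked, and still so for the second after the job is handed in, with the robot touching nothing.
Of gearbox0, gearbox1, gearbox2, gearbox3 only 2 to 4 are there at a start; the rules pass over those that are not, and their reading is None.
Of blank0, blank1, blank2, blank3 only 1 to 2 are there at a start; the rules pass over those that are not, and their reading is None.
At some moment in a run one of gearbox0, gearbox1, gearbox2, gearbox3 may be knocked a few centimetres aside while the robot is not near it.
Once in a run the grip may slacken for a moment while it holds something.
It also fails if it takes over 210 s, if anything falls off the work surface, if the arm or the gripper's body presses on something with over 40 N, if the wrist force passes 120 N, or if a joint passes its speed limit or range.

### The arm

A 7-joint arm with a two-finger parallel gripper is mounted at the origin on the work surface. World frame = base frame: x ahead of the robot, y to its left, z up, the work surface at z = 0. Lengths are in mm, angles in rad, forces in N, time in s.
With the tool pointing down it reaches from about 400 to 875 mm from the base axis. Payload 4.4 kg.
Tool frame: the origin (TCP) lies at the very end of the fingers, on their centre line; the grasp point (between the pads) lies 19 mm behind it; z points along the fingers, y is the direction in which the jaws open and shut (so a half turn about z gives the same grasp; the last joint's range is limited). The gripper opens to 85 mm and grips with 20 to 120 N. Pads are 22 mm wide; open, the fingers measure 114 mm over their backs; the gripper's body (76 mm by 85 mm) begins 54 mm behind the grasp point. The pads swing forward as they close: fully open they stand 13 mm farther back than shut.
Start: joints at [1.132, 0.628, 0.038, 1.517, -0.027, 0.996, -0.02], TCP at [236.774, -605.356, 231.313] pointing down, gripper open.
Joint ranges: [-3.06, 3.06], [-0.37, 2.12], [-1.25, 1.32], [0.18, 2.47], [-1.1, 4.24], [0.23, 1.98], [-2.94, 2.94]. Speed limits (rad/s): [2.57, 2.57, 3.14, 3.14, 3.14, 3.14, 3.14].

### API

Orientations are given as [roll, pitch, yaw] about the fixed x, y, z axes, in that order (R = Rz(yaw) Ry(pitch) Rx(roll)).
In Python, from cell import read_state, get_image, finish_job gives the robot as it stands.
- The arm moves only by the tool carry_out, never from a script. Its argument "series" is a list that holds one entry, the list of rows, each a list of 7 numbers: the shift along the tool's x, y, z in cm, then the turn, a rotation vector about the tool's x, y, z in rad, then the finger opening in cm, from 0 to 8.54. In form: [[[x, y, z, wx, wy, wz, grip], ...]]. A call has 1 to 5 rows; each row is the pose to reach, as a shift and turn from the pose commanded when the call began, along the tool's axes at that moment; what a row does not reach only later rows make up. A row lasts 1/12 s, in which the tool goes at most 41.7 mm and 7.16 degrees, less where a joint would pass 70% of its speed; a pose out of reach is approached as far as the arm can. A call with a gripper value outside its range is refused whole. The fingers move at their own pace and stop on an object; the grip force is fixed at half the most. Time passes only in rows, so rows that repeat a pose let the fingers close. It gives the time, the measured TCP pose, the force and the opening at its end, in the units of the state.
- read_state(): the state, without advancing time (a new reading comes with each control period).
- get_image(name): name is "scene" or "side" or "wrist"; returns a dict with "img" (480x640x3 uint8, blue, green, red), "z_map" (480x640 float32, mm along the optical axis (not along the pixel's ray), 0 where there is no reading), "mtx" (3x3 intrinsics, pixels), "T" (4x4, takes a point from camera to world coordinates); the wrist camera has in their place "T_tool_cam" (4x4, takes a point from camera to tool coordinates, whose origin is the TCP and whose axes are the flange's). Camera axes: x right, y down, z forward; pixel columns grow to the right and rows downward; lengths in mm; the calibration is good to about 2 mm. A picture is of the moment at which its call begins: read the wrist's pose just before it.
- finish_job(): hands the job in, once; it reports no verdict.
The state is a dict: "clock": time; "qpos": joint angles; "qd": joint speeds; "tau": joint torques, N m; "eef_pos": TCP position; "tool_rot": TCP orientation; "force": force on the tool from outside, world axes, zero at the start; "torque": the same for the moment, N m; "width": finger opening in mm.
Only numpy, scipy, OpenCV 4.12 (cv2) and the standard library are available. Lean on these libraries where they do the work, as an engineer would, in place of code of your own. Each camera call takes 0.05 s, during which the arm holds its last target.

## Working session

There is one attempt and no reset: what is moved stays moved. The work goes in short steps, Python scripts to look and compute and a tool call to move; the robot and the scene stay as the last step left them, time stands still between calls to the robot, and variables do not carry over. Pictures are saved under pics/ and viewed, and the job is handed in when it is done.

Besides the shell and the picture viewer there is one more tool, called by a JSON object that holds its "name" and its "arguments", one argument or row to a line. carry_out: Moves the arm, as the interface text tells. Its arguments: {"type":"object","properties":{"series":{"type":"array","items":{"type":"array","items":{"type":"array","items":{"type":"number"}}}}},"required":["series"]}

```bash
ls; mkdir -p pics; cat > h.py <<'E'
import numpy as np, cv2
from cell import read_state, get_image, finish_job
from scipy.spatial.transform import Rotation as R
def Ttool(s):
    T=np.eye(4);T[:3,:3]=R.from_euler('xyz',s['tool_rot']).as_matrix();T[:3,3]=s['eef_pos'];return T
def grab(n):
    s=read_state();d=get_image(n)
    T=d['T'] if 'T' in d else Ttool(s)@d['T_tool_cam']
    return d['img'],d['z_map'],d['mtx'],np.array(T)
def ray(u,v,K,T,h):
    p=np.linalg.inv(K)@np.array([u,v,1.]);dr=T[:3,:3]@p;o=T[:3,3]
    return o+dr*(h-o[2])/dr[2]
def cloud(z,K,T):
    v,u=np.mgrid[:480,:640];P=np.stack([(u-K[0,2])/K[0,0]*z,(v-K[1,2])/K[1,1]*z,z],-1)
    return P@T[:3,:3].T+T[:3,3]
def proj(p,K,T):
    q=np.linalg.inv(T)@np.append(p,1);q=K@q[:3];return q[:2]/q[2]
E
python3 - <<'E'
from h import *
s=read_state();print({k:np.round(v,3) for k,v in s.items()})
for n in ['scene','side','wrist']:
    im,z,K,T=grab(n);cv2.imwrite(f'pics/{n}0.png',im);print(n,np.round(T,3).tolist(),K.tolist())
    np.savez(f'pics/{n}0.npz',im=im,z=z,K=K,T=T)
E
```

```text
pics
{'clock': np.float64(0.0), 'qpos': array([ 1.132,  0.629,  0.038,  1.518, -0.027,  0.996, -0.02 ]), 'qd': array([ 0.   ,  0.   , -0.001,  0.002,  0.   , -0.   , -0.001]), 'tau': array([ 0.0000e+00, -5.6340e+01,  1.2270e+00, -1.9344e+01,  1.1000e-02,
        1.1000e-02, -0.0000e+00]), 'eef_pos': array([ 236.539, -604.782,  230.423]), 'tool_rot': array([-3.14 ,  0.   ,  0.373]), 'force': array([-0.052, -1.014, -0.773]), 'torque': array([-0.01 , -0.009,  0.014]), 'width': np.float64(85.359)}
scene [[0.336, 0.774, -0.536, 1059.912], [0.942, -0.274, 0.194, -275.185], [0.004, -0.57, -0.821, 1072.337], [0.0, 0.0, 0.0, 1.0]] [[484.0420080665025, 0.0, 317.0503764624121], [0.0, 484.0420080665025, 244.54810759728724], [0.0, 0.0, 1.0]]
side [[-0.908, -0.297, 0.296, 113.112], [-0.419, 0.64, -0.644, 606.513], [0.002, -0.708, -0.706, 815.089], [0.0, 0.0, 0.0, 1.0]] [[482.71748169707115, 0.0, 324.52318064665064], [0.0, 482.71748169707115, 232.8354887155325], [0.0, 0.0, 1.0]]
wrist [[0.365, -0.898, -0.244, 298.028], [-0.931, -0.352, -0.094, -581.176], [-0.002, 0.262, -0.965, 373.038], [0.0, 0.0, 0.0, 1.0]] [[339.30067543567907, 0.0, 320.82672048035016], [0.0, 339.30067543567907, 238.31749927335468], [0.0, 0.0, 1.0]]
```

View pics/scene0.png

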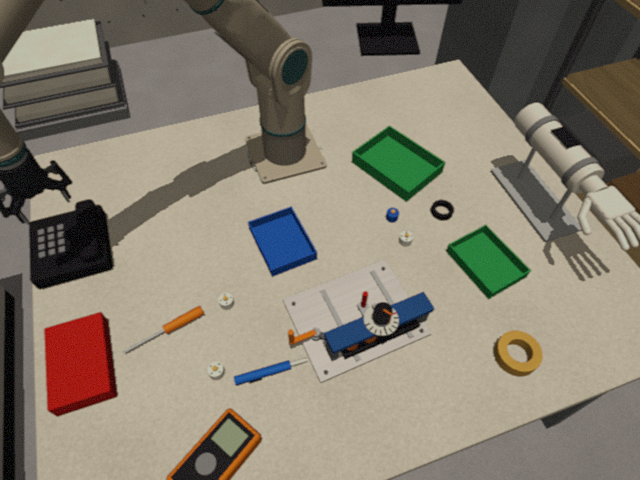

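View pics/side0.png

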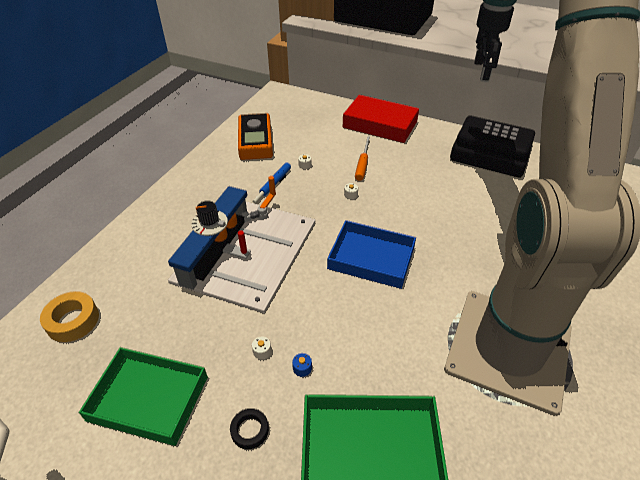

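View pics/wrist0.png

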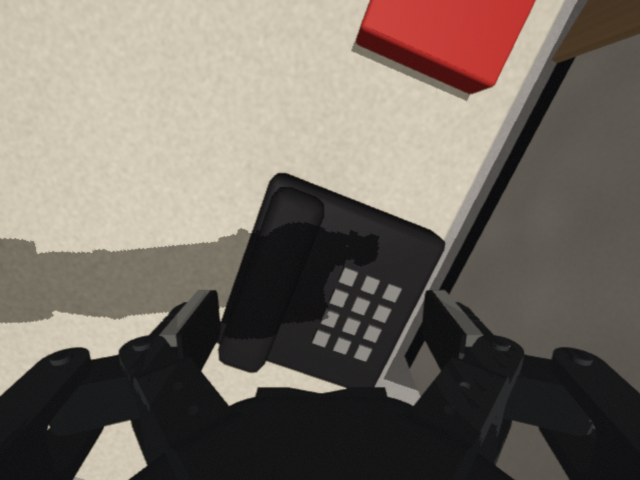

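```bash
python3 - <<'E'
from h import *
for n in ['scene','side']:
    d=np.load(f'pics/{n}0.npz');im,z,K,T=d['im'],d['z'],d['K'],d['T']
    P=cloud(z,K,T);hsv=cv2.cvtColor(im,cv2.COLOR_BGR2HSV)
    H,S,V=[hsv[...,i].astype(int) for i in range(3)]
    for name,m in dict(blue=(H>100)&(H<125)&(S>150),green=(H>45)&(H<85)&(S>120),red=((H<4)|(H>176))&(S>170)&(V>60),orange=(H>7)&(H<18)&(S>190)&(V>100)).items():
        k,l,st,c=cv2.connectedComponentsWithStats((m&(z>0)).astype(np.uint8))
        for i in range(1,k):
            if st[i,4]<12: continue
            q=P[l==i]; 
            if np.abs(q).max()>3000: continue
            print(n,name,c[i].round(),st[i,4],'med',np.median(q,0).round(),'min',np.percentile(q,2,axis=0).round(),'max',np.percentile(q,98,axis=0).round())
    # white things above the bench between 20 and 40mm
    m=(S<70)&(V>150)&(P[...,2]>15)&(P[...,2]<40)
    k,l,st,c=cv2.connectedComponentsWithStats(m.astype(np.uint8))
    for i in range(1,k):
        if st[i,4]<20: continue
        q=P[l==i];print(n,'white',c[i].round(),st[i,4],np.median(q,0).round(),q.min(0).round(),q.max(0).round())
d=np.load('pics/scene0.npz')['im'];cv2.imwrite('pics/s_rig.png',cv2.resize(d[240:400,200:450],None,fx=3.2,fy=3.2,interpolation=cv2.INTER_CUBIC))
d=np.load('pics/side0.npz')['im'];cv2.imwrite('pics/d_rig.png',cv2.resize(d[150:320,150:340],None,fx=3.5,fy=3.5,interpolation=cv2.INTER_CUBIC))
E
```

```text
scene blue [282. 241.] 2720 med [ 321. -108.    5.] min [ 240. -172.   -0.] max [414. -45.  35.]
scene blue [392. 216.] 80 med [352. 199.  24.] min [331. 189.   8.] max [362. 216.  29.]
scene blue [412. 308.] 705 med [656. 103.  90.] min [632.  64.  77.] max [679. 142.  93.]
scene blue [347. 336.] 870 med [669. -62.  89.] min [ 643. -105.   80.] max [690. -17.  93.]
scene blue [262. 373.] 459 med [ 660. -261.   20.] min [ 650. -318.   11.] max [ 668. -199.   24.]
scene green [398. 162.] 3676 med [165. 308.   8.] min [ 51. 193.   1.] max [295. 406.  46.]
scene green [487. 261.] 3110 med [564. 380.   6.] min [479. 301.  -0.] max [653. 446.  35.]
scene red [364. 298.] 42 med [587.  14.  72.] min [580.  11.  36.] max [590.  18.  90.]
scene red [ 77. 364.] 5246 med [ 518. -637.   49.] min [ 409. -698.   21.] max [ 600. -575.   53.]
scene orange [183. 319.] 354 med [ 473. -399.   22.] min [ 456. -445.   13.] max [ 487. -356.   28.]
scene orange [387. 312.] 25 med [665.  28. 139.] min [657.  22. 136.] max [674.  35. 143.]
scene orange [300. 336.] 147 med [ 619. -157.   41.] min [ 612. -180.
[... 2985 characters left out ...]
.] 65 [ 617. -355.   25.] [ 600. -374.   22.] [ 636. -339.   28.]
side white [351. 188.] 75 [ 452. -290.   25.] [ 435. -312.   20.] [ 470. -276.   29.]
side white [260. 209.] 23 [ 613. -114.   37.] [ 604. -121.   27.] [ 627. -106.   40.]
side white [274. 238.] 37 [545. -56.  16.] [527. -63.  15.] [565. -51.  19.]
side white [237. 251.] 66 [599.  21.  25.] [574.   6.  21.] [611.  30.  29.]
side white [220. 274.] 33 [599.  88.  16.] [587.  80.  15.] [616.  93.  18.]
side white [232. 278.] 44 [570.  86.  16.] [555.  78.  15.] [587.  91.  19.]
side white [250. 283.] 64 [528.  82.  16.] [502.  75.  15.] [554.  89.  19.]
side white [260. 344.] 195 [428. 208.  25.] [411. 188.  22.] [447. 223.  28.]
```

View pics/s_rig.png

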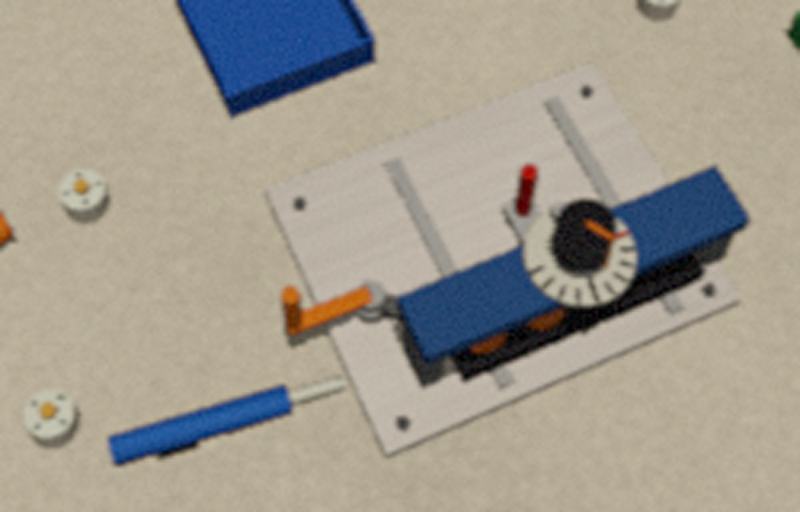

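View pics/d_rig.png

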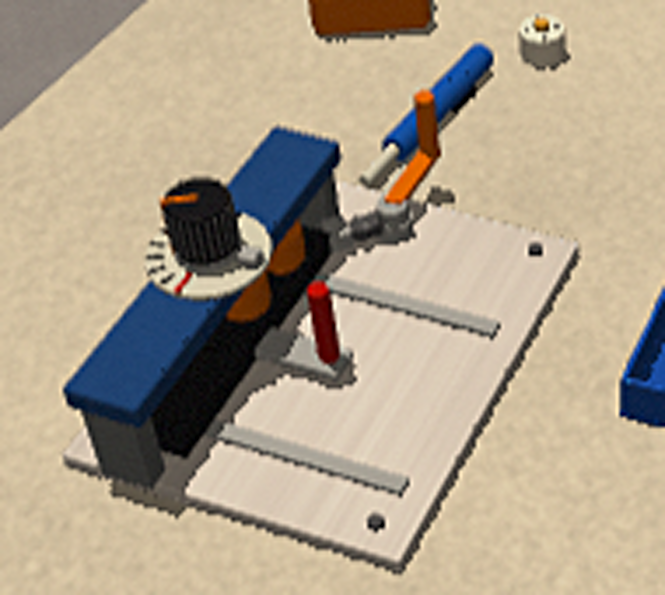

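```bash
cat > rig.py <<'E'
from h import *
def main(tag):
  for n in ['scene','side']:
    d=np.load(f'pics/{n}{tag}.npz');im,z,K,T=d['im'],d['z'],d['K'],d['T']
    P=cloud(z,K,T);hsv=cv2.cvtColor(im,cv2.COLOR_BGR2HSV)
    H,S,V=[hsv[...,i].astype(int) for i in range(3)]
    def rays(m,h):
        v,u=np.nonzero(m);return np.array([ray(a,b,K,T,h)[:2] for a,b in zip(u,v)])
    reg=(P[...,0]>560)&(P[...,0]<720)&(P[...,1]>-200)&(P[...,1]<200)
    m=reg&(H>100)&(H<125)&(S>120)&(P[...,2]>85)&(P[...,2]<95)
    q=rays(m,90).astype(np.float32);r=cv2.minAreaRect(q);print(n,'bridge',r)
    m=reg&(P[...,2]>133)&(P[...,2]<146)
    q=rays(m,138).astype(np.float32);print(n,'sleeve top',cv2.minEnclosingCircle(q),q.mean(0),len(q))
    m=reg&(P[...,2]>133)&(P[...,2]<146)&(H>5)&(H<20)&(S>150)
    q=rays(m,139).astype(np.float32)
    if len(q): print(n,'line',q.mean(0),cv2.minAreaRect(q))
    m=reg&(P[...,2]>80)&(P[...,2]<95)&((H<5)|(H>175))&(S>150)&(P[...,0]>625)
    q=rays(m,92).astype(np.float32)
    if len(q): print(n,'tick0',q.mean(0),len(q))
    reg=(P[...,0]>400)&(P[...,0]<720)&(P[...,1]>-200)&(P[...,1]<200)
    m=reg&(P[...,2]>84)&(P[...,2]<92)&((H<5)|(H>175))&(S>150)&(P[...,0]<615)
    q=rays(m,88);print(n,'redpost top',q.mean(0),len(q))
    m=reg&(P[...,2]>84)&(P[...,2]<93)&((H>5)&(H<20))&(S>150)&(P[...,1]<-80)
    q=rays(m,88);print(n,'lever top',q.mean(0),len(q))
    m=reg&(P[...,2]>32)&(P[...,2]<46)&((H>5)&(H<20))&(S>150)&(P[...,1]<-100)
    q=rays(m,42).astype(np.float32);print(n,'arm',cv2.minAreaRect(q))
    m=(P[...,0]>420)&(P[...,0]<720)&(P[...,1]>250)&(P[...,1]<500)&(H>45)&(H<85)&(S>120)&(P[...,2]>33)
    q=rays(m,35).astype(np.float32);print(n,'tray rim',cv2.minAreaRect(q))
    # gearboxes
    m=(S<70)&(V>150)&(P[...,2]>18)&(P[...,2]<40)
    k,l,st,c=cv2.connectedComponentsWithStats(m.astype(np.uint8))
    for i in range(1,k):
        if st[i,4]<50: continue
        q=rays(l==i,26).astype(np.float32)
        cc=cv2.minEnclosingCircle(q)
        if cc[1]<26: print(n,'gb',np.round(cc[0],1),round(cc[1],1))
if __name__=='__main__':
    import sys; main(sys.argv[1])
E
python3 rig.py 0
```

```text
scene bridge ((660.9979248046875, 18.945472717285156), (49.099266052246094, 251.79653930664062), 4.501169204711914)
scene sleeve top ((659.3717651367188, 21.58230209350586), 21.738985061645508) [659.1319    22.461538] 269
scene line [664.8852    27.953217] ((664.5595092773438, 27.878210067749023), (21.741714477539062, 7.299426078796387), 32.24330139160156)
scene redpost top [584.74886538  15.09373087] 12
scene lever top [ 618.2619171  -176.51143487] 19
scene arm ((617.9625244140625, -149.53216552734375), (13.830606460571289, 62.813480377197266), 4.391647815704346)
scene tray rim ((567.8251342773438, 370.89581298828125), (168.05108642578125, 127.17784118652344), 10.67758560180664)
scene gb [430.6 207.1] 18.4
scene gb [ 454.  -291.6] 17.9
scene gb [ 618.6 -355. ] 17.7
side bridge ((653.6200561523438, 24.638099670410156), (49.845672607421875, 254.65298461914062), 4.332485675811768)
side sleeve top ((654.095458984375, 23.62737464904785), 22.80997085571289) [655.40247  23.79141] 219
side line [663.41376   27.481228] ((656.704833984375, 22.91516876220703), (39.26731872558594, 9.03659725189209), 38.73537063598633)
side tick0 [656.5685    50.185017] 6
side redpost top [581.16629692  18.25936736] 26
side lever top [ 614.55641072 -173.50590947] 18
side arm ((610.9766235351562, -145.25364685058594), (16.383440017700195, 63.39044952392578), 4.6918206214904785)
side tray rim ((563.3193969726562, 374.0678405761719), (169.69473266601562, 128.6902618408203), 10.589975357055664)
side gb [ 617. -355.] 18.7
side gb [ 452.2 -291.7] 18.2
side gb [590.9  18.2] 20.0
side gb [428.6 206.3] 17.8
```

```bash
cat > d.py <<'E'
import sys
from h import *
PSI=0.077;O=np.array([657.,22.])
def rig(x,y): c,s=np.cos(PSI),np.sin(PSI);return O+[c*x-s*y,s*x+c*y]
def delta(x,y,z,yaw):
    s=read_state();T=Ttool(s)
    Rt=R.from_euler('xyz',[np.pi,0,yaw])
    d=T[:3,:3].T@(np.array([x,y,z])-T[:3,3]);w=(R.from_matrix(T[:3,:3]).inv()*Rt).as_rotvec()
    print('shift cm',np.round(d/10,2),'rot',np.round(w,3),'at',np.round(s['eef_pos'],1),np.round(s['tool_rot'],3),'t',round(float(s['clock']),1),'w',round(float(s['width']),1),'q7',np.round(s['qpos'][6],2))
if __name__=='__main__':
    a=[eval(v) for v in sys.argv[1:5]];delta(*a)
E
python3 d.py 616 -175 180 1.648
```

```text
shift cm [ 50.99 -26.22   5.1 ] rot [-1.000e-03 -1.000e-03 -1.275e+00] at [ 236.6 -604.9  230.6] [-3.14  -0.     0.373] t 0.1 w 85.3 q7 -0.02
```

{"name": "carry_out", "arguments": {
  "series": [
    [[51.0,-26.2,5.1,0,0,-1.275,3.2],[51.0,-26.2,5.1,0,0,-1.275,3.2],[51.0,-26.2,5.1,0,0,-1.275,3.2],[51.0,-26.2,5.1,0,0,-1.275,3.2],[51.0,-26.2,5.1,0,0,-1.275,3.2]]
  ]
}}

```text
clock: 0.57
eef_pos: [375.0, -448.1, 212.6]
tool_rot: [-3.141, -0.0, 1.004]
force: [0.9, -0.4, 0.2]
width: 31.9
```

```bash
python3 d.py 616 -175 180 1.648
```

```text
shift cm [35.99  5.66  3.26] rot [-0.    -0.    -0.644] at [ 375.  -448.1  212.6] [-3.141 -0.     1.004] t 0.6 w 31.9 q7 0.17
```

{"name": "carry_out", "arguments": {
  "series": [
    [[36.0,5.7,3.3,0,0,-0.644,3.2],[36.0,5.7,3.3,0,0,-0.644,3.2],[36.0,5.7,3.3,0,0,-0.644,3.2],[36.0,5.7,3.3,0,0,-0.644,3.2],[36.0,5.7,3.3,0,0,-0.644,3.2]]
  ]
}}

```text
clock: 0.98
eef_pos: [513.4, -293.6, 193.9]
tool_rot: [-3.141, 0.0, 1.629]
force: [-0.1, -0.7, 0.6]
width: 32.3
```

```bash
python3 d.py 616 -175 180 1.648
```

```text
shift cm [11.25 10.93  1.38] rot [-0.     0.    -0.019] at [ 513.4 -293.6  193.9] [-3.141  0.     1.629] t 1.0 w 32.3 q7 0.32
```

{"name": "carry_out", "arguments": {
  "series": [
    [[11.2,10.9,1.4,0,0,-0.019,3.2],[11.2,10.9,1.4,0,0,-0.019,3.2],[11.2,10.9,1.4,0,0,-0.019,3.2],[11.2,10.9,1.4,0,0,-0.019,3.2],[11.2,10.9,1.4,0,0,-0.019,3.2]]
  ]
}}

```text
clock: 1.4
eef_pos: [620.3, -167.8, 179.4]
tool_rot: [3.137, -0.006, 1.653]
force: [-0.7, 0.8, 0.2]
width: 31.7
```

```bash
python3 d.py 616 -175 60 1.648; python3 - <<'E'
from h import *
from d import rig
im,z,K,T=grab('wrist');np.savez('pics/wrist1.npz',im=im,z=z,K=K,T=T)
for p in [(616.4,-175,88),(611.8,-115.2,42),(*rig(0,0),138),(*rig(-75,0),88),(*rig(-25,-128),90)]:
    q=proj(p,K,T);print(p,q.round());cv2.circle(im,tuple(int(a) for a in q),3,(255,0,255),-1)
cv2.imwrite('pics/wrist1.png',im)
E
```

```text
shift cm [-0.76 -0.54 11.94] rot [ 0.004 -0.006  0.005] at [ 620.3 -167.8  179.4] [ 3.137 -0.006  1.653] t 1.4 w 31.7 q7 0.11
(616.4, -175, 88) [314. 252.]
(611.8, -115.2, 42) [315. 164.]
(np.float64(657.0), np.float64(22.0), 138) [ 441. -140.]
(np.float64(582.2222276684553), np.float64(16.2307049709987), 88) [281. -70.]
(np.float64(641.9203394056473), np.float64(-107.54382978883683), 90) [360. 159.]
```

View pics/wrist1.png

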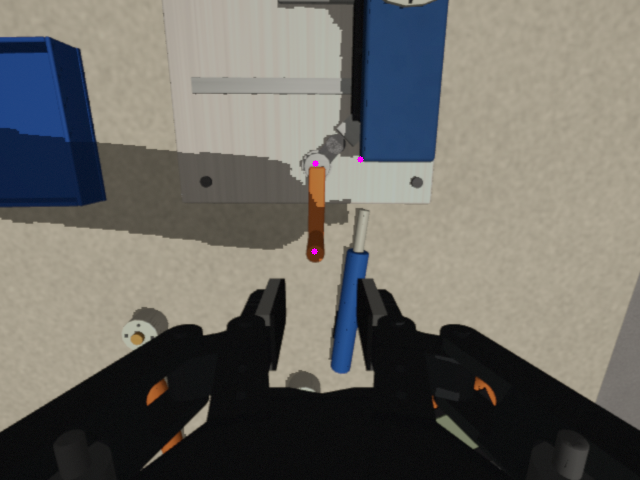

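{"name": "carry_out", "arguments": {
  "series": [
    [[0,0,4,0,0,0,3.2],[0,0,8,0,0,0,3.2],[0,0,8,0,0,0,3.2],[0,0,8,0,0,0,3.2]]
  ]
}}

```text
clock: 1.78
eef_pos: [613.0, -178.5, 98.3]
tool_rot: [-3.136, -0.001, 1.641]
force: [0.9, 1.6, 0.1]
width: 32.3
```

```bash
python3 d.py 616.4 -175 57 1.648
```

```text
shift cm [0.32 0.39 4.12] rot [-0.006 -0.001 -0.007] at [ 613.  -178.5   98.3] [-3.136e+00 -1.000e-03  1.641e+00] t 1.8 w 32.3 q7 0.08
```

{"name": "carry_out", "arguments": {
  "series": [
    [[0,0,0,0,0,0,3.2],[0,0,0,0,0,0,3.2],[0,0,0,0,0,0,3.2]]
  ]
}}

```text
clock: 2.03
eef_pos: [617.2, -178.4, 102.8]
tool_rot: [3.137, 0.001, 1.641]
force: [0.3, -0.1, 0.9]
width: 32.0
```

```bash
python3 d.py 616.4 -175 57 1.648
```

```text
shift cm [ 0.35 -0.07  4.58] rot [ 0.004  0.001 -0.007] at [ 617.2 -178.4  102.8] [3.137e+00 1.000e-03 1.641e+00] t 2.0 w 32.0 q7 0.07
```

{"name": "carry_out", "arguments": {
  "series": [
    [[0.3,0,2.5,0,0,0,3.2],[0.3,0,4.5,0,0,0,3.2],[0.3,0,4.5,0,0,0,3.2],[0.3,0,4.5,0,0,0,3.2],[0.3,0,4.5,0,0,0,3.2]]
  ]
}}

```text
clock: 2.45
eef_pos: [616.5, -175.1, 56.8]
tool_rot: [3.139, 0.001, 1.642]
force: [-0.0, -0.1, 0.9]
width: 32.2
```

```bash
python3 d.py 616.4 -175 57 1.648;python3 d.py "611.8-60*np.cos(.077)" "-115.2-60*np.sin(.077)" 57 0.077
```

```text
shift cm [ 0.01 -0.01 -0.02] rot [ 0.003  0.001 -0.006] at [ 616.5 -175.1   56.8] [3.139e+00 1.000e-03 1.642e+00] t 2.5 w 32.2 q7 0.05
shift cm [ 5.97 -6.05 -0.04] rot [ 3.000e-03 -1.000e-03  1.565e+00] at [ 616.5 -175.1   56.8] [3.139e+00 1.000e-03 1.642e+00] t 2.5 w 32.2 q7 0.05
```

{"name": "carry_out", "arguments": {
  "series": [
    [[0,0,0,0,0,0,1.0],[0,0,0,0,0,0,0.5],[0,0,0,0,0,0,0.5],[0.03,-0.66,0,0,0,0.11,0.5],[0.14,-1.31,0,0,0,0.22,0.5]]
  ]
}}

```text
clock: 2.87
eef_pos: [604.1, -174.5, 56.9]
tool_rot: [3.137, -0.0, 1.417]
force: [1.9, 1.3, 5.9]
width: 12.3
```

{"name": "carry_out", "arguments": {
  "series": [
    [[0.04,-0.66,0,0,0,0.11,0.5],[0.14,-1.31,0,0,0,0.22,0.5],[0.32,-1.94,0,0,0,0.33,0.5],[0.57,-2.56,0,0,0,0.44,0.5],[0.88,-3.14,0,0,0,0.55,0.5]]
  ]
}}

```text
clock: 3.28
eef_pos: [575.0, -160.9, 56.9]
tool_rot: [3.136, -0.004, 0.866]
force: [3.0, 2.2, 3.4]
width: 12.2
```

{"name": "carry_out", "arguments": {
  "series": [
    [[0.04,-0.66,0,0,0,0.11,0.5],[0.14,-1.31,0,0,0,0.22,0.5],[0.32,-1.94,0,0,0,0.33,0.5],[0.57,-2.56,0,0,0,0.44,0.5],[0.88,-3.14,0,0,0,0.55,0.5]]
  ]
}}

```text
clock: 3.7
eef_pos: [557.7, -134.2, 56.9]
tool_rot: [3.138, -0.007, 0.317]
force: [3.8, -0.1, 2.3]
width: 12.2
```

{"name": "carry_out", "arguments": {
  "series": [
    [[0.04,-0.66,0,0,0,0.11,0.5],[0.18,-1.48,0,0,0,0.25,0.5],[0.18,-1.48,0,0,0,0.25,0.5],[0.18,-1.48,0,0,0,0.25,0.5]]
  ]
}}

```text
clock: 4.03
eef_pos: [555.2, -121.3, 56.9]
tool_rot: [3.137, -0.008, 0.071]
force: [4.3, -3.3, 3.0]
width: 12.2
```

```bash
python3 d.py "611.8-60*np.cos(.077)" "-115.2-60*np.sin(.077)" 57 0.077; python3 -c "
from h import *
print(read_state()['force'],read_state()['qpos'])"
```

```text
shift cm [-0.31 -0.17 -0.02] rot [ 0.005 -0.008 -0.006] at [ 555.2 -121.3   56.9] [ 3.137 -0.008  0.071] t 4.0 w 12.2 q7 -1.09
[ 4.32053799 -3.28641675  3.04695805] [ 0.04962098  0.76490291  0.17922818  1.89599515 -0.25835211  0.49337551
 -1.09220679]
```

{"name": "carry_out", "arguments": {
  "series": [
    [[-0.1,-0.25,0,0,0,0,0.5],[-0.1,-0.25,0,0,0,0,0.5],[0,0,0,0,0,0,3.2],[0,0,0,0,0,0,3.2],[0,0,-5,0,0,0,3.2]]
  ]
}}

```text
clock: 4.45
eef_pos: [545.1, -117.4, 89.7]
tool_rot: [-3.137, 0.016, 0.072]
force: [-0.4, 0.8, -0.2]
width: 31.7
```

```bash
python3 d.py "rig(-75,0)[0]" "rig(-75,0)[1]" 120 0.077
```

```text
shift cm [  4.62 -13.08  -3.04] rot [-0.005  0.016 -0.005] at [ 545.1 -117.4   89.7] [-3.137  0.016  0.072] t 4.5 w 31.7 q7 -1.11
```

{"name": "carry_out", "arguments": {
  "series": [
    [[0,0,-3,0,0,0,3.2],[0,0,-3,0,0,0,3.2],[4,-10,-3,0,0,0,3.2],[4,-13,-3,0,0,0,3.2],[4,-13,-3,0,0,0,3.2]]
  ]
}}

```text
clock: 4.87
eef_pos: [579.4, 3.5, 127.0]
tool_rot: [-3.141, 0.0, 0.07]
force: [0.4, 0.4, 0.3]
width: 31.9
```

{"name": "carry_out", "arguments": {
  "series": [
    [[0,0,0,0,0,0,3.2],[0,0,0,0,0,0,3.2],[0,0,0,0,0,0,3.2]]
  ]
}}

```text
clock: 5.12
eef_pos: [578.8, 2.4, 126.5]
tool_rot: [3.141, 0.001, 0.073]
force: [-0.1, -1.0, 0.2]
width: 31.6
```

```bash
python3 d.py "rig(-75,0)[0]" "rig(-75,0)[1]" 120 0.077;  python3 - <<'E'
from h import *
from d import rig
im,z,K,T=grab('wrist');np.savez('pics/wrist2.npz',im=im,z=z,K=K,T=T)
for p in [(*rig(0,0),138),(*rig(-75,0),88),(*rig(-25,-128),90)]:
    q=proj(p,K,T);print(p,q.round());cv2.circle(im,tuple(int(a) for a in q),3,(255,0,255),-1)
cv2.imwrite('pics/wrist2.png',im)
im,z,K,T=grab('scene');np.savez('pics/scene2.npz',im=im,z=z,K=K,T=T);cv2.imwrite('pics/s2.png',cv2.resize(im[200:400,200:450],None,fx=3,fy=3,interpolation=cv2.INTER_CUBIC))
E
```

```text
shift cm [ 0.44 -1.36  0.65] rot [ 0.     0.001 -0.004] at [578.8   2.4 126.5] [3.141e+00 1.000e-03 7.300e-02] t 5.1 w 31.6 q7 -1.32
(np.float64(657.0), np.float64(22.0), 138) [282. 108.]
(np.float64(582.2222276684553), np.float64(16.2307049709987), 88) [296. 259.]
(np.float64(641.9203394056473), np.float64(-107.54382978883683), 90) [541. 168.]
```

View pics/wrist2.png

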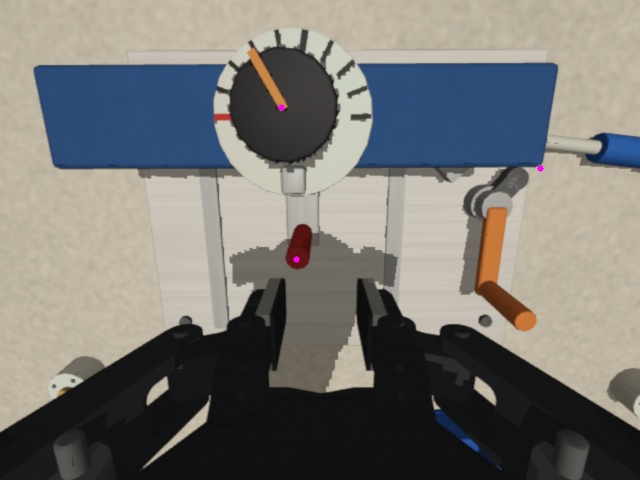

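View pics/s2.png

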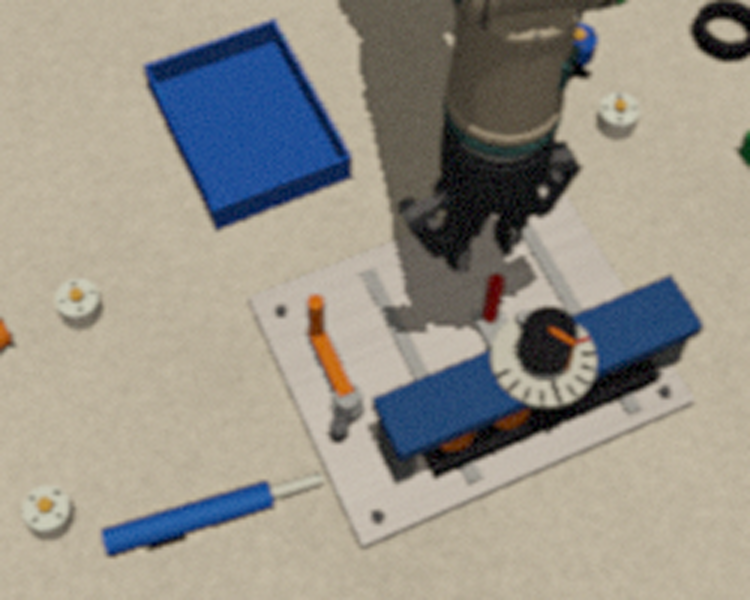

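{"name": "carry_out", "arguments": {
  "series": [
    [[0.4,-1.4,0,0,0,0,3.2],[0.4,-1.4,3.5,0,0,0,3.2],[0.4,-1.4,7,0,0,0,3.2],[0.4,-1.4,7,0,0,0,3.2],[0.4,-1.4,7,0,0,0,3.2]]
  ]
}}

```text
clock: 5.63
eef_pos: [580.7, 14.6, 55.6]
tool_rot: [3.141, 0.005, 0.069]
force: [0.2, -0.1, 0.4]
width: 32.0
```

{"name": "carry_out", "arguments": {
  "series": [
    [[0,0,0,0,0,0,1.0],[0,0,0,0,0,0,0.5],[0,0,0,0,0,0,0.5]]
  ]
}}

```text
clock: 5.88
eef_pos: [583.6, 16.2, 58.7]
tool_rot: [-3.142, -0.003, 0.071]
force: [-1.7, -0.1, 2.9]
width: 12.1
```

```bash
python3 d.py "rig(-190,0)[0]" "rig(-190,0)[1]" 57 0.077
```

```text
shift cm [-11.64   0.05   0.13] rot [-0.    -0.003 -0.006] at [583.6  16.2  58.7] [-3.142e+00 -3.000e-03  7.100e-02] t 5.9 w 12.1 q7 -1.31
```

{"name": "carry_out", "arguments": {
  "series": [
    [[-2,0,0,0,0,0,0.5],[-4.5,0,0,0,0,0,0.5],[-7,0.05,0,0,0,0,0.5],[-9.5,0.05,0,0,0,0,0.5],[-11,0.05,0,0,0,0,0.5]]
  ]
}}

```text
clock: 6.3
eef_pos: [473.2, 7.7, 58.7]
tool_rot: [3.141, -0.005, 0.071]
force: [2.8, 0.9, -0.3]
width: 12.4
```

{"name": "carry_out", "arguments": {
  "series": [
    [[-0.5,0,0,0,0,0,0.5],[-0.9,0,0,0,0,0,0.5],[-0.9,0,0,0,0,0,0.5],[-0.9,0,0,0,0,0,0.5]]
  ]
}}

```text
clock: 6.63
eef_pos: [468.9, 7.4, 58.6]
tool_rot: [3.141, -0.01, 0.072]
force: [3.9, 0.7, 6.9]
width: 12.2
```

```bash
python3 d.py "rig(-190,0)[0]" "rig(-190,0)[1]" 57 0.077
```

```text
shift cm [-0.14 -0.01  0.16] rot [ 0.001 -0.009 -0.005] at [468.9   7.4  58.6] [ 3.141 -0.01   0.072] t 6.6 w 12.2 q7 -1.26
```

{"name": "carry_out", "arguments": {
  "series": [
    [[-0.5,0,0,0,0,0,0.5],[-0.5,0,0,0,0,0,0.5],[0,0,0,0,0,0,3.2],[0,0,0,0,0,0,3.2],[0,0,-4,0,0,0,3.2]]
  ]
}}

```text
clock: 7.05
eef_pos: [459.1, 7.1, 91.1]
tool_rot: [3.141, 0.016, 0.072]
force: [0.4, -0.0, -0.8]
width: 31.9
```

{"name": "carry_out", "arguments": {
  "series": [
    [[0,0,-4,0,0,0,3.2],[0,0,-8,0,0,0,5],[0,0,-10,0,0,0,5],[0,0,-10,0,0,0,6],[0,0,-10,0,0,0,6]]
  ]
}}

```text
clock: 7.47
eef_pos: [464.0, 7.5, 197.9]
tool_rot: [-3.141, -0.002, 0.072]
force: [-0.1, -0.3, -0.2]
width: 60.2
```

```bash
for b in 0 1 2 3; do python3 d.py "rig(-115,72-48*$b)[0]" "rig(-115,72-48*$b)[1]" 120 1.648; done; python3 - <<'E'
from h import *
from d import rig
for n in ['wrist','scene','side']:
    im,z,K,T=grab(n);np.savez(f'pics/{n}3.npz',im=im,z=z,K=K,T=T)
    for p in [(*rig(-190,0),88)]+[(*rig(-115,72-48*b),26) for b in range(4)]:
        q=proj(p,K,T);cv2.circle(im,tuple(int(a) for a in q),2,(255,0,255),-1)
    if n!='wrist':
        im=im[200:400,200:450] if n=='scene' else im[150:350,150:400]
        im=cv2.resize(im,None,fx=3,fy=3,interpolation=cv2.INTER_CUBIC)
    cv2.imwrite(f'pics/{n}3.png',im)
E
```

```text
shift cm [ 7.8  -7.2   7.81] rot [ 1.000e-03 -2.000e-03 -1.576e+00] at [464.    7.5 197.9] [-3.141e+00 -2.000e-03  7.200e-02] t 7.5 w 60.2 q7 -1.35
shift cm [ 7.83 -2.4   7.81] rot [ 1.000e-03 -2.000e-03 -1.576e+00] at [464.    7.5 197.9] [-3.141e+00 -2.000e-03  7.200e-02] t 7.5 w 60.2 q7 -1.35
shift cm [7.85 2.4  7.81] rot [ 1.000e-03 -2.000e-03 -1.576e+00] at [464.    7.5 197.9] [-3.141e+00 -2.000e-03  7.200e-02] t 7.5 w 60.2 q7 -1.35
shift cm [7.87 7.2  7.81] rot [ 1.000e-03 -2.000e-03 -1.576e+00] at [464.    7.5 197.9] [-3.141e+00 -2.000e-03  7.200e-02] t 7.5 w 60.2 q7 -1.35
```

View pics/wrist3.png

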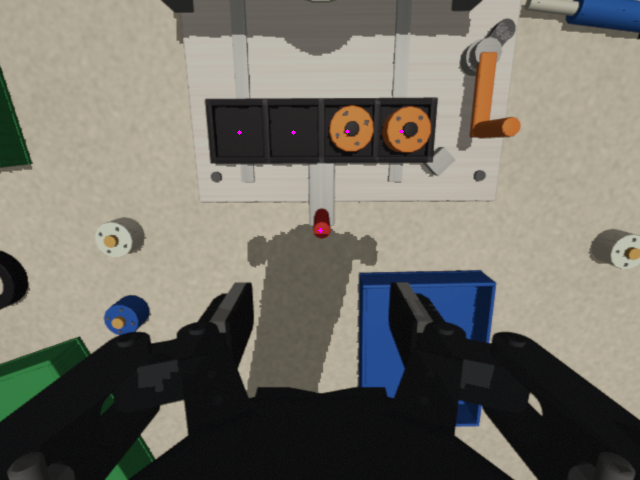

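View pics/scene3.png

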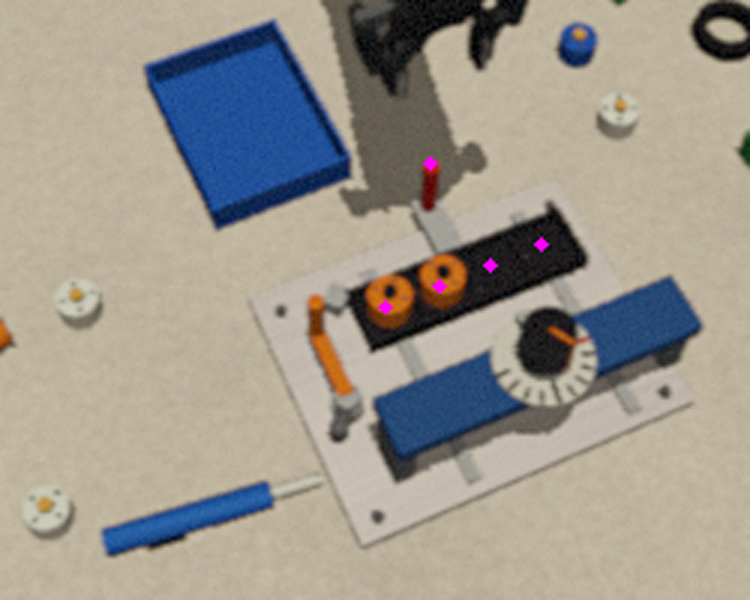

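View pics/side3.png

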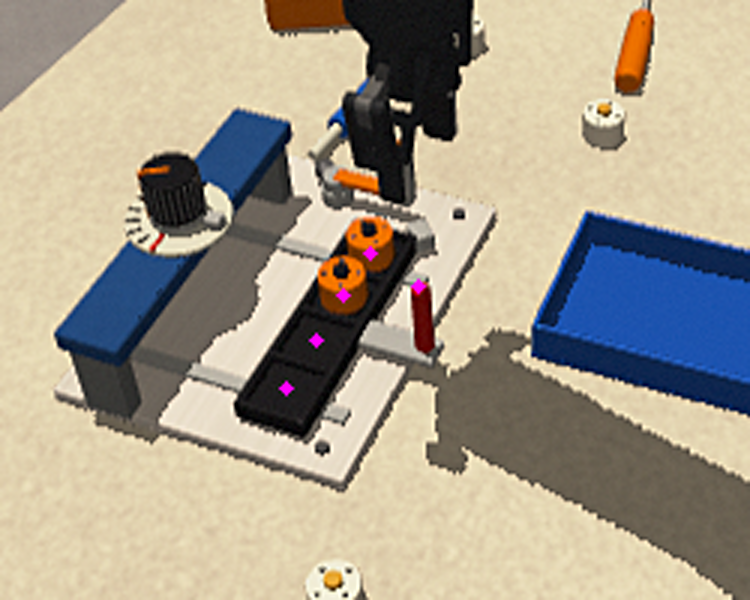

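{"name": "carry_out", "arguments": {
  "series": [
    [[7.85,2.4,7,0,0,-1.576,6],[7.85,2.4,7,0,0,-1.576,6],[7.85,2.4,7,0,0,-1.576,6],[7.85,2.4,7,0,0,-1.576,6],[7.85,2.4,7,0,0,-1.576,6]]
  ]
}}

```text
clock: 8.03
eef_pos: [542.8, -11.6, 123.4]
tool_rot: [-3.138, 0.005, 0.702]
force: [-0.3, -0.3, 0.7]
width: 60.3
```

```bash
python3 d.py "rig(-115,-24)[0]" "rig(-115,-24)[1]" 130 1.648
```

```text
shift cm [ 0.16  0.03 -0.66] rot [-0.005  0.002 -0.946] at [542.8 -11.6 123.4] [-3.138  0.005  0.702] t 8.0 w 60.3 q7 -0.82
```

{"name": "carry_out", "arguments": {
  "series": [
    [[0,0,0,0,0,-0.95,6],[0,0,0,0,0,-0.95,6],[0,0,0,0,0,-0.95,6],[0,0,0,0,0,-0.95,6],[0,0,0,0,0,-0.95,6]]
  ]
}}

```text
clock: 8.45
eef_pos: [542.5, -11.0, 125.0]
tool_rot: [-3.138, 0.001, 1.328]
force: [0.6, 0.3, -0.4]
width: 59.8
```

{"name": "carry_out", "arguments": {
  "series": [
    [[0,0,0,0,0,-0.33,6],[0,0,0,0,0,-0.33,6],[0,0,0,0,0,-0.33,6],[0,0,0,0,0,-0.33,6],[0,0,0,0,0,-0.33,6]]
  ]
}}

```text
clock: 8.87
eef_pos: [542.9, -11.1, 125.5]
tool_rot: [-3.139, -0.001, 1.649]
force: [-0.1, 0.4, -0.6]
width: 60.0
```

```bash
python3 d.py "rig(-115,-24)[0]" "rig(-115,-24)[1]" 35 1.648
```

```text
shift cm [0.02 0.16 9.05] rot [-0.003 -0.001  0.001] at [542.9 -11.1 125.5] [-3.139e+00 -1.000e-03  1.649e+00] t 8.9 w 60.0 q7 -0.13
```

{"name": "carry_out", "arguments": {
  "series": [
    [[0,0.16,4,0,0,0,6],[0,0.16,7.5,0,0,0,6],[0,0.16,9,0,0,0,6],[0,0.16,9,0,0,0,6],[0,0.16,9,0,0,0,6]]
  ]
}}

```text
clock: 9.28
eef_pos: [544.6, -10.7, 35.8]
tool_rot: [-3.139, -0.0, 1.651]
force: [0.2, -0.2, 0.1]
width: 60.1
```

{"name": "carry_out", "arguments": {
  "series": [
    [[0,0,0,0,0,0,5],[0,0,0,0,0,0,3],[0,0,0,0,0,0,3],[0,0,0,0,0,0,3],[0,0,-1,0,0,0,3]]
  ]
}}

```text
clock: 9.7
eef_pos: [545.1, -10.8, 46.9]
tool_rot: [-3.141, 0.0, 1.652]
force: [-0.3, -0.2, -0.2]
width: 33.6
```

{"name": "carry_out", "arguments": {
  "series": [
    [[0,0,-4,0,0,0,3],[0,0,-8,0,0,0,3],[4,0,-8.5,0,0,0,3],[8,0,-8.5,0,0,0,3],[12,0,-8.5,0,0,0,3]]
  ]
}}

```text
clock: 10.12
eef_pos: [536.7, 109.3, 134.2]
tool_rot: [3.138, -0.0, 1.648]
force: [-0.2, 0.9, -0.7]
width: 33.9
```

```bash
python3 d.py 600 379 100 1.648
```

```text
shift cm [26.4   8.38  3.47] rot [ 0.004 -0.     0.   ] at [536.7 109.3 134.2] [ 3.138 -0.     1.648] t 10.1 w 33.9 q7 -0.34
```

{"name": "carry_out", "arguments": {
  "series": [
    [[26.4,8.4,3,0,0,0,3],[26.4,8.4,3,0,0,0,3],[26.4,8.4,3,0,0,0,3],[26.4,8.4,3,0,0,0,3],[26.4,8.4,3,0,0,0,3]]
  ]
}}

```text
clock: 10.53
eef_pos: [582.5, 312.6, 110.4]
tool_rot: [3.141, -0.0, 1.652]
force: [1.4, -0.1, -0.4]
width: 33.4
```

```bash
python3 d.py 600 379 17 1.648
```

```text
shift cm [6.47 2.27 9.35] rot [ 0.001 -0.     0.004] at [582.5 312.6 110.4] [ 3.141 -0.     1.652] t 10.5 w 33.4 q7 -0.58
```

{"name": "carry_out", "arguments": {
  "series": [
    [[4,1.4,0,0,0,0,3],[6.5,2.3,0,0,0,0,3],[6.5,2.3,2,0,0,0,3],[6.5,2.3,5,0,0,0,3],[6.5,2.3,8,0,0,0,3]]
  ]
}}

```text
clock: 10.95
eef_pos: [600.8, 378.8, 30.5]
tool_rot: [3.139, -0.002, 1.653]
force: [0.3, -0.1, -2.1]
width: 33.7
```

{"name": "carry_out", "arguments": {
  "series": [
    [[0,0,0,0,0,0,3],[0,0,0,0,0,0,3]]
  ]
}}

```text
clock: 11.12
eef_pos: [598.9, 376.3, 28.6]
tool_rot: [-3.138, 0.002, 1.652]
force: [-0.3, -0.1, 0.4]
width: 33.2
```

```bash
python3 d.py 600 379 17 1.648
```

```text
shift cm [0.26 0.14 1.16] rot [-0.003  0.002  0.004] at [598.9 376.3  28.6] [-3.138e+00  2.000e-03  1.652e+00] t 11.1 w 33.2 q7 -0.64
```

{"name": "carry_out", "arguments": {
  "series": [
    [[0,0,1.2,0,0,0,3],[0,0,1.2,0,0,0,3],[0,0,1.2,0,0,0,3],[0,0,1.2,0,0,0,6],[0,0,1.2,0,0,0,6]]
  ]
}}

```text
clock: 11.53
eef_pos: [600.8, 377.7, 18.7]
tool_rot: [3.14, -0.001, 1.652]
force: [-0.5, 1.1, -1.0]
width: 56.6
```

{"name": "carry_out", "arguments": {
  "series": [
    [[0,0,0,0,0,0,6],[0,0,-4,0,0,0,6],[0,0,-8,0,0,0,6],[-4,-1,-11,0,0,0,6],[-8,-2,-11,0,0,0,6]]
  ]
}}

```text
clock: 11.95
eef_pos: [590.3, 309.5, 132.6]
tool_rot: [3.131, -0.008, 1.658]
force: [1.6, -0.5, -0.3]
width: 60.2
```

```bash
python3 d.py "rig(-115,-72)[0]" "rig(-115,-72)[1]" 130 1.648
```

```text
shift cm [-36.31  -7.42  -0.13] rot [ 0.011 -0.009  0.01 ] at [590.3 309.5 132.6] [ 3.131 -0.008  1.658] t 11.9 w 60.2 q7 -0.56
```

{"name": "carry_out", "arguments": {
  "series": [
    [[-36.3,-7.4,-0.5,0,0,0,6],[-36.3,-7.4,-0.5,0,0,0,6],[-36.3,-7.4,-0.5,0,0,0,6],[-36.3,-7.4,-0.5,0,0,0,6],[-36.3,-7.4,-0.5,0,0,0,6]]
  ]
}}

```text
clock: 12.37
eef_pos: [562.6, 94.6, 130.1]
tool_rot: [3.14, 0.0, 1.652]
force: [1.6, -0.6, 0.3]
width: 60.0
```

```bash
python3 d.py "rig(-115,-72)[0]" "rig(-115,-72)[1]" 130 1.648
```

```text
shift cm [-1.515e+01 -2.710e+00  1.000e-02] rot [0.001 0.    0.004] at [562.6  94.6 130.1] [3.14  0.    1.652] t 12.4 w 60.0 q7 -0.3
```

{"name": "carry_out", "arguments": {
  "series": [
    [[-15.1,-2.7,0,0,0,0,6],[-15.1,-2.7,0,0,0,0,6],[-15.1,-2.7,0,0,0,0,6],[-15.1,-2.7,0,0,0,0,6],[-15.1,-2.7,2,0,0,0,6]]
  ]
}}

```text
clock: 12.78
eef_pos: [549.8, -66.2, 112.3]
tool_rot: [3.136, 0.007, 1.64]
force: [0.1, -0.8, -0.5]
width: 59.8
```

{"name": "carry_out", "arguments": {
  "series": [
    [[0,0,3,0,0,0,6],[0,0,5,0,0,0,6],[0,0,5,0,0,0,6],[0,0,5,0,0,0,6]]
  ]
}}

```text
clock: 13.12
eef_pos: [547.7, -56.2, 59.1]
tool_rot: [-3.14, -0.0, 1.652]
force: [1.5, -0.7, 1.5]
width: 60.2
```

```bash
python3 d.py "rig(-115,-72)[0]" "rig(-115,-72)[1]" 35 1.648
```

```text
shift cm [-0.24 -0.    2.41] rot [-0.001 -0.     0.004] at [547.7 -56.2  59.1] [-3.14  -0.     1.652] t 13.1 w 60.2 q7 -0.08
```

{"name": "carry_out", "arguments": {
  "series": [
    [[-0.2,0,2.4,0,0,0,6],[-0.2,0,2.4,0,0,0,6],[-0.2,0,2.4,0,0,0,6],[-0.2,0,2.4,0,0,0,3],[-0.2,0,2.4,0,0,0,3]]
  ]
}}

```text
clock: 13.53
eef_pos: [549.3, -58.2, 36.8]
tool_rot: [3.139, 0.0, 1.652]
force: [0.1, 0.7, -0.1]
width: 37.1
```

{"name": "carry_out", "arguments": {
  "series": [
    [[0,0,0,0,0,0,3],[0,0,0,0,0,0,3],[0,0,-3,0,0,0,3],[0,0,-7,0,0,0,3],[2,0,-9.5,0,0,0,3]]
  ]
}}

```text
clock: 13.95
eef_pos: [547.9, -42.9, 133.6]
tool_rot: [3.139, 0.004, 1.646]
force: [1.2, -0.6, -0.4]
width: 33.8
```

```bash
python3 d.py 531 366 110 1.648
```

```text
shift cm [40.91  1.37  2.21] rot [ 0.003  0.004 -0.002] at [547.9 -42.9 133.6] [3.139 0.004 1.646] t 13.9 w 33.8 q7 -0.09
```

{"name": "carry_out", "arguments": {
  "series": [
    [[40.9,1.4,2,0,0,0,3],[40.9,1.4,2,0,0,0,3],[40.9,1.4,2,0,0,0,3],[40.9,1.4,2,0,0,0,3],[40.9,1.4,2,0,0,0,3]]
  ]
}}

```text
clock: 14.37
eef_pos: [536.8, 171.5, 121.3]
tool_rot: [3.14, -0.0, 1.652]
force: [1.6, -0.2, -0.5]
width: 33.4
```

```bash
python3 d.py 531 366 110 1.648
```

```text
shift cm [19.43  0.99  1.13] rot [ 0.002 -0.     0.004] at [536.8 171.5 121.3] [ 3.14  -0.     1.652] t 14.4 w 33.4 q7 -0.43
```

{"name": "carry_out", "arguments": {
  "series": [
    [[19.4,1,1,0,0,0,3],[19.4,1,1,0,0,0,3],[19.4,1,1,0,0,0,3],[19.4,1,1,0,0,0,3],[19.4,1,1,0,0,0,3]]
  ]
}}

```text
clock: 14.78
eef_pos: [529.8, 369.7, 111.2]
tool_rot: [3.141, -0.004, 1.656]
force: [0.1, 0.3, -1.3]
width: 33.7
```

{"name": "carry_out", "arguments": {
  "series": [
    [[0,0,4,0,0,0,3],[0,0,7.5,0,0,0,3],[0,0,7.5,0,0,0,3],[0,0,7.5,0,0,0,3]]
  ]
}}

```text
clock: 15.12
eef_pos: [529.9, 362.5, 34.2]
tool_rot: [-3.138, 0.002, 1.652]
force: [0.3, 0.0, 0.1]
width: 33.9
```

```bash
python3 d.py 531 366 18 1.648
```

```text
shift cm [0.34 0.14 1.62] rot [-0.003  0.002  0.004] at [529.9 362.5  34.2] [-3.138e+00  2.000e-03  1.652e+00] t 15.1 w 33.9 q7 -0.69
```

{"name": "carry_out", "arguments": {
  "series": [
    [[0.3,0,1.6,0,0,0,3],[0.3,0,1.7,0,0,0,3],[0.3,0,1.7,0,0,0,3],[0.3,0,1.7,0,0,0,6],[0.3,0,1.7,0,0,0,6]]
  ]
}}

```text
clock: 15.53
eef_pos: [532.2, 367.0, 20.2]
tool_rot: [3.139, -0.001, 1.651]
force: [-0.1, 0.1, -0.4]
width: 56.8
```

{"name": "carry_out", "arguments": {
  "series": [
    [[0,0,0,0,0,0,6],[0,0,-4,0,0,0,6],[0,0,-8,0,0,0,6],[0,0,-12,0,0,0,6],[-4,-3,-14,0,0,0,6]]
  ]
}}

```text
clock: 15.95
eef_pos: [516.3, 343.4, 160.6]
tool_rot: [3.126, -0.014, 1.656]
force: [1.9, 2.4, 1.7]
width: 60.1
```

```bash
python3 d.py 430 207 110 1.648; python3 - <<'E'
from h import *
for n in ['scene','side']:
    im,z,K,T=grab(n);np.savez(f'pics/{n}4.npz',im=im,z=z,K=K,T=T);cv2.imwrite(f'pics/{n}4.png',im)
E
python3 rig.py 4 | grep -E "gb|tray"
```

```text
shift cm [-12.92  -9.83   4.73] rot [ 0.015 -0.014  0.008] at [516.3 343.4 160.6] [ 3.126 -0.014  1.656] t 15.9 w 60.1 q7 -0.66
scene tray rim ((330.7232360839844, 556.1858520507812), (202.91236877441406, 798.772216796875), 52.09525680541992)
scene gb [430.5 206.7] 18.6
scene gb [ 454.5 -292.2] 18.3
scene gb [ 619.  -355.2] 18.1
side tray rim ((790.7152099609375, 171.53709411621094), (208.58511352539062, 807.4156494140625), 48.25163269042969)
side gb [ 616.2 -354.3] 19.4
side gb [ 451.9 -291. ] 18.9
side gb [428.2 206.7] 18.3
```

View pics/side4.png

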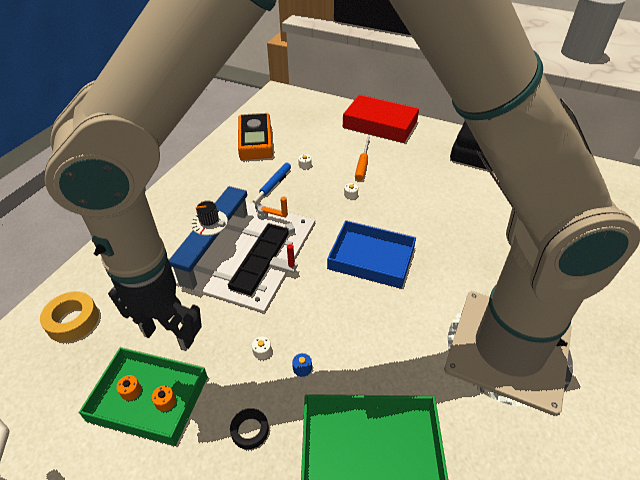

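View pics/scene4.png

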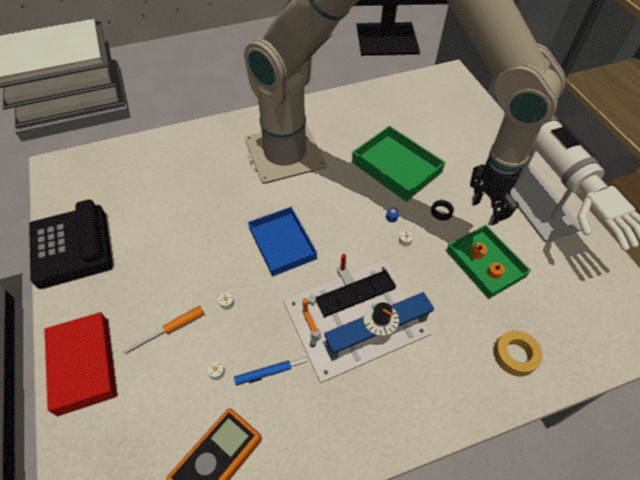

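{"name": "carry_out", "arguments": {
  "series": [
    [[-13.5,-8.5,5,0,0,0,6],[-13.5,-8.5,5,0,0,0,6],[-13.5,-8.5,5,0,0,0,6],[-13.5,-8.5,5,0,0,0,6],[-13.5,-8.5,5,0,0,0,6]]
  ]
}}

```text
clock: 16.47
eef_pos: [429.5, 182.7, 101.9]
tool_rot: [-3.13, 0.009, 1.646]
force: [-0.8, -1.2, -0.2]
width: 59.9
```

```bash
python3 d.py 429.5 206.7 70 1.648
```

```text
shift cm [2.42 0.22 3.17] rot [-0.012  0.009 -0.002] at [429.5 182.7 101.9] [-3.13   0.009  1.646] t 16.5 w 59.9 q7 -0.56
```

{"name": "carry_out", "arguments": {
  "series": [
    [[0,0,0,0,0,0,6],[0,0,2,0,0,0,6],[0,0,3.5,0,0,0,6],[0,0,3.5,0,0,0,6],[0,0,3.5,0,0,0,6]]
  ]
}}

```text
clock: 16.88
eef_pos: [437.1, 193.6, 68.7]
tool_rot: [3.141, -0.001, 1.653]
force: [-0.2, 0.7, 0.3]
width: 60.0
```

```bash
python3 d.py 429.5 206.7 10 1.648
```

```text
shift cm [ 1.36 -0.65  5.87] rot [ 0.    -0.001  0.005] at [437.1 193.6  68.7] [ 3.141e+00 -1.000e-03  1.653e+00] t 16.9 w 60.0 q7 -0.58
```

{"name": "carry_out", "arguments": {
  "series": [
    [[1.4,-0.65,0,0,0,0,6],[1.4,-0.65,0,0,0,0,6],[1.4,-0.65,3,0,0,0,6],[1.4,-0.65,5.8,0,0,0,6],[1.4,-0.65,5.8,0,0,0,6]]
  ]
}}

```text
clock: 17.3
eef_pos: [426.8, 204.4, 7.9]
tool_rot: [-3.135, 0.004, 1.653]
force: [-0.9, -0.7, 0.5]
width: 59.9
```

{"name": "carry_out", "arguments": {
  "series": [
    [[0,0,0,0,0,0,6],[0,0,0,0,0,0,3],[0,0,0,0,0,0,3],[0,0,0,0,0,0,3],[0,0,0,0,0,0,3]]
  ]
}}

```text
clock: 17.72
eef_pos: [430.4, 206.7, 12.6]
tool_rot: [3.138, -0.002, 1.652]
force: [0.3, -0.7, 6.1]
width: 33.6
```

```bash
python3 d.py "rig(-115,72)[0]" "rig(-115,72)[1]" 110 1.648
```

```text
shift cm [-12.98   9.66  -9.72] rot [ 0.004 -0.002  0.004] at [430.4 206.7  12.6] [ 3.138e+00 -2.000e-03  1.652e+00] t 17.7 w 33.6 q7 -0.76
```

{"name": "carry_out", "arguments": {
  "series": [
    [[0,0,-4,0,0,0,3],[0,0,-8,0,0,0,3],[-4,3,-10,0,0,0,3],[-8,6,-10,0,0,0,3],[-11,8,-10,0,0,0,3]]
  ]
}}

```text
clock: 18.13
eef_pos: [511.4, 114.0, 113.9]
tool_rot: [3.134, -0.002, 1.654]
force: [1.1, 0.7, -0.9]
width: 33.3
```

{"name": "carry_out", "arguments": {
  "series": [
    [[-2,1.7,0,0,0,0,3],[-2,1.7,0,0,0,0,3],[-2,1.7,0,0,0,0,3],[-2,1.7,0,0,0,0,3],[-2,1.7,0,0,0,0,3]]
  ]
}}

```text
clock: 18.55
eef_pos: [526.3, 96.7, 110.8]
tool_rot: [3.141, -0.001, 1.654]
force: [0.2, -0.3, -0.4]
width: 33.5
```

```bash
python3 d.py "rig(-115,72)[0]" "rig(-115,72)[1]" 70 1.648
```

```text
shift cm [-1.27  0.95  4.08] rot [ 0.    -0.001  0.006] at [526.3  96.7 110.8] [ 3.141e+00 -1.000e-03  1.654e+00] t 18.6 w 33.5 q7 -0.44
```

{"name": "carry_out", "arguments": {
  "series": [
    [[-1.3,0.95,0,0,0,0,3],[-1.3,0.95,2,0,0,0,3],[-1.3,0.95,4,0,0,0,3],[-1.3,0.95,4,0,0,0,3],[-1.3,0.95,4,0,0,0,3]]
  ]
}}

```text
clock: 18.97
eef_pos: [536.2, 84.2, 69.9]
tool_rot: [-3.139, -0.0, 1.654]
force: [0.6, 0.5, 0.0]
width: 33.5
```

```bash
python3 d.py "rig(-115,72)[0]" "rig(-115,72)[1]" 39.5 1.648; python3 - <<'E'
from h import *
from d import rig
im,z,K,T=grab('wrist')
for p in [(*rig(-115,72),26)]:
    q=proj(p,K,T);cv2.circle(im,tuple(int(a) for a in q),2,(255,0,255),-1)
cv2.imwrite('pics/w5.png',im)
E
```

```text
shift cm [0.06 0.08 3.04] rot [-0.003 -0.     0.006] at [536.2  84.2  69.9] [-3.139 -0.     1.654] t 19.0 w 33.5 q7 -0.44
```

View pics/w5.png

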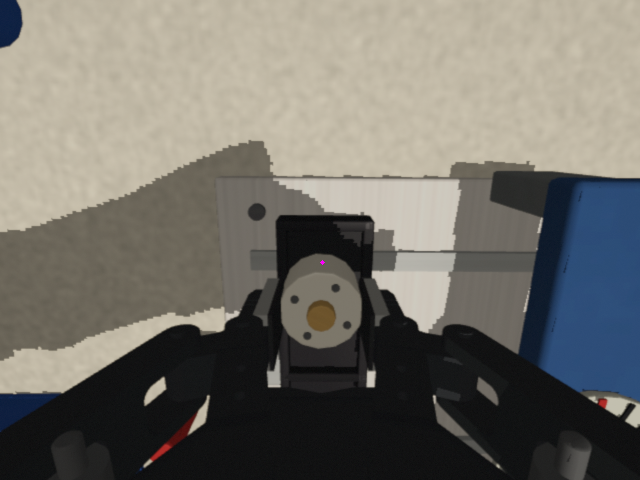

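```bash
cat > hub.py <<'E'
import sys
from h import *
# hub of held gearbox at height h -> offset from TCP in tool frame
s=read_state();im,z,K,T=grab('wrist')
hsv=cv2.cvtColor(im,cv2.COLOR_BGR2HSV);H,S,V=[hsv[...,i].astype(int) for i in range(3)]
m=(H>10)&(H<25)&(S>110)&(V>70)
m[:260]=0;m[370:]=0;m[:,:270]=0;m[:,370:]=0
v,u=np.nonzero(m);a=(u.mean(),v.mean())
p=ray(*a,K,T,float(sys.argv[1]));d=Ttool(s)[:3,:3].T@(p-s['eef_pos'])
print('px',np.round(a),len(u),'hub',p.round(1),'tool off',d.round(1),'zmap',np.median(z[v,u]))
E
python3 hub.py 88
```

```text
px [321. 315.] 675 hub [536.8  83.7  88. ] tool off [ -0.6  -0.3 -17.4] zmap 136.55716
```

Well centred. Lower and release.

{"name": "carry_out", "arguments": {
  "series": [
    [[0.1,0.08,1.5,0,0,0,3],[0.1,0.08,3.1,0,0,0,3],[0.1,0.08,3.1,0,0,0,3],[0.1,0.08,3.1,0,0,0,3],[0.1,0.08,3.1,0,0,0,3]]
  ]
}}

```text
clock: 19.48
eef_pos: [538.7, 84.3, 40.2]
tool_rot: [3.141, -0.0, 1.652]
force: [0.2, 0.7, -0.6]
width: 33.9
```

{"name": "carry_out", "arguments": {
  "series": [
    [[0,0,0.1,0,0,0,5.5],[0,0,0.1,0,0,0,5.5],[0,0,0.1,0,0,0,5.5],[0,0,-4,0,0,0,5.5],[0,0,-8,0,0,0,5.5]]
  ]
}}

```text
clock: 19.9
eef_pos: [536.0, 83.6, 117.8]
tool_rot: [-3.134, 0.0, 1.652]
force: [1.0, 1.1, 0.6]
width: 55.2
```

```bash
python3 d.py 453.2 -291.5 130 1.648
```

```text
shift cm [-36.71 -11.31  -1.13] rot [-0.007  0.     0.004] at [536.   83.6 117.8] [-3.134  0.     1.652] t 19.9 w 55.2 q7 -0.41
```

{"name": "carry_out", "arguments": {
  "series": [
    [[-36.7,-11.3,-1.1,0,0,0,6],[-36.7,-11.3,-1.1,0,0,0,6],[-36.7,-11.3,-1.1,0,0,0,6],[-36.7,-11.3,-1.1,0,0,0,6],[-36.7,-11.3,-1.1,0,0,0,6]]
  ]
}}

```text
clock: 20.32
eef_pos: [492.7, -121.1, 125.7]
tool_rot: [3.141, 0.0, 1.652]
force: [0.0, -0.4, -0.4]
width: 60.0
```

```bash
python3 d.py 453.2 -291.5 100 1.648;python3 - <<'E'
from h import *
for n in ['scene','side']:
    im,z,K,T=grab(n);np.savez(f'pics/{n}5.npz',im=im,z=z,K=K,T=T);cv2.imwrite(f'pics/{n}5.png',im[150:450,150:550] if n=='scene' else im[100:400,150:550])
E
python3 rig.py 5 | grep -E "gb"
```

```text
shift cm [-16.66  -5.33   2.57] rot [0.001 0.    0.004] at [ 492.7 -121.1  125.7] [3.141 0.    1.652] t 20.3 w 60.0 q7 -0.07
scene gb [487.7  14.2] 23.9
scene gb [ 454.1 -291.6] 17.9
scene gb [ 618.6 -355. ] 17.7
side gb [ 452.  -291.2] 18.7
```

View pics/scene5.png

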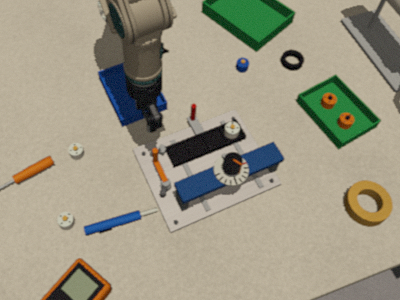

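{"name": "carry_out", "arguments": {
  "series": [
    [[-16.6,-5.3,2.5,0,0,0,6],[-16.6,-5.3,2.5,0,0,0,6],[-16.6,-5.3,2.5,0,0,0,6],[-16.6,-5.3,2.5,0,0,0,6],[-16.6,-5.3,2.5,0,0,0,6]]
  ]
}}

```text
clock: 20.83
eef_pos: [450.2, -297.3, 99.3]
tool_rot: [-3.138, 0.004, 1.642]
force: [-0.2, -0.9, -0.7]
width: 60.4
```

{"name": "carry_out", "arguments": {
  "series": [
    [[0,0,2,0,0,0,6],[0,0,4,0,0,0,6],[0,0,4,0,0,0,6],[0,0,4,0,0,0,6]]
  ]
}}

```text
clock: 21.17
eef_pos: [453.5, -288.3, 59.8]
tool_rot: [-3.14, -0.001, 1.652]
force: [-0.4, -0.2, 0.3]
width: 60.0
```

```bash
python3 d.py 453.2 -291.5 10 1.648;python3 - <<'E'
from h import *
im,z,K,T=grab('wrist')
q=proj((453.2,-291.5,32),K,T);cv2.circle(im,tuple(int(a) for a in q),2,(255,0,255),-1)
cv2.imwrite('pics/w6.png',im)
E
```

```text
shift cm [-0.32 -0.05  4.98] rot [-0.002 -0.001  0.004] at [ 453.5 -288.3   59.8] [-3.140e+00 -1.000e-03  1.652e+00] t 21.2 w 60.0 q7 0.19
```

View pics/w6.png

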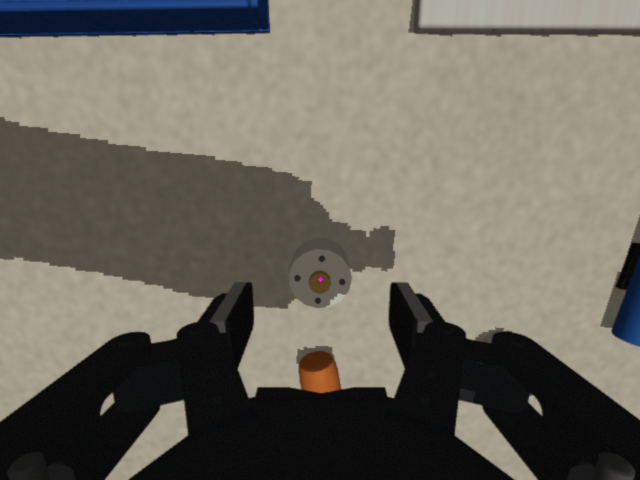

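{"name": "carry_out", "arguments": {
  "series": [
    [[-0.3,0,2.5,0,0,0,6],[-0.3,0,4.8,0,0,0,6],[-0.3,0,4.8,0,0,0,6],[-0.3,0,4.8,0,0,0,6],[-0.3,0,4.8,0,0,0,4]]
  ]
}}

```text
clock: 21.63
eef_pos: [455.3, -292.1, 13.7]
tool_rot: [3.14, 0.001, 1.652]
force: [-0.4, -0.1, -0.5]
width: 49.5
```

{"name": "carry_out", "arguments": {
  "series": [
    [[0,0,0,0,0,0,3],[0,0,0,0,0,0,3],[0,0,0,0,0,0,3],[0,0,0,0,0,0,3],[0,0,-1,0,0,0,3]]
  ]
}}

```text
clock: 22.05
eef_pos: [454.1, -291.8, 22.7]
tool_rot: [-3.141, -0.0, 1.652]
force: [-0.1, 0.6, -0.7]
width: 33.4
```

```bash
python3 d.py "rig(-115,24)[0]" "rig(-115,24)[1]" 120 1.648
```

```text
shift cm [32.08 11.28 -9.72] rot [-0.    -0.     0.004] at [ 454.1 -291.8   22.7] [-3.141 -0.     1.652] t 22.1 w 33.4 q7 0.17
```

{"name": "carry_out", "arguments": {
  "series": [
    [[0,0,-4,0,0,0,3],[0,0,-8,0,0,0,3],[3,1.2,-10.5,0,0,0,3],[7,2.5,-10.5,0,0,0,3],[11,4,-10.5,0,0,0,3]]
  ]
}}

```text
clock: 22.47
eef_pos: [486.1, -181.2, 130.6]
tool_rot: [3.136, 0.003, 1.647]
force: [1.2, 0.5, -0.7]
width: 33.6
```

```bash
python3 d.py "rig(-115,24)[0]" "rig(-115,24)[1]" 125 1.648
```

```text
shift cm [21.35  7.09  0.54] rot [ 0.005  0.003 -0.001] at [ 486.1 -181.2  130.6] [3.136e+00 3.000e-03 1.647e+00] t 22.5 w 33.6 q7 0.03
```

{"name": "carry_out", "arguments": {
  "series": [
    [[4,1.3,0,0,0,0,3],[8,2.6,0,0,0,0,3],[12,4,0,0,0,0,3],[16,5.3,0,0,0,0,3],[19.5,6.6,0,0,0,0,3]]
  ]
}}

```text
clock: 22.88
eef_pos: [535.1, 21.8, 128.8]
tool_rot: [3.14, -0.0, 1.653]
force: [0.7, 0.3, -0.8]
width: 33.3
```

{"name": "carry_out", "arguments": {
  "series": [
    [[1,0.5,0,0,0,0,3],[1.5,0.6,2,0,0,0,3],[1.5,0.6,5,0,0,0,3],[1.5,0.6,5,0,0,0,3],[1.5,0.6,5,0,0,0,3]]
  ]
}}

```text
clock: 23.3
eef_pos: [538.5, 34.2, 77.3]
tool_rot: [-3.139, 0.0, 1.652]
force: [0.1, -0.0, 0.3]
width: 33.0
```

```bash
python3 d.py "rig(-115,24)[0]" "rig(-115,24)[1]" 40 1.648; python3 hub.py 96
```

```text
shift cm [0.27 0.23 3.73] rot [-0.003  0.     0.004] at [538.5  34.2  77.3] [-3.139  0.     1.652] t 23.3 w 33.0 q7 -0.37
px [321. 315.] 659 hub [538.2  34.7  96. ] tool off [  0.5  -0.3 -18.7] zmap 138.32954
```

{"name": "carry_out", "arguments": {
  "series": [
    [[0.25,0.25,1.5,0,0,0,3],[0.25,0.25,3.7,0,0,0,3],[0.25,0.25,3.7,0,0,0,3],[0.25,0.25,3.7,0,0,0,3],[0.25,0.25,3.7,0,0,0,3]]
  ]
}}

```text
clock: 23.77
eef_pos: [542.8, 36.9, 41.8]
tool_rot: [3.14, 0.0, 1.651]
force: [0.2, 0.0, -0.5]
width: 33.2
```

{"name": "carry_out", "arguments": {
  "series": [
    [[0,0,0,0,0,0,5.5],[0,0,0,0,0,0,5.5],[0,0,0,0,0,0,5.5],[0,0,-4,0,0,0,5.5],[0,0,-8,0,0,0,5.5]]
  ]
}}

```text
clock: 24.18
eef_pos: [539.5, 37.1, 118.8]
tool_rot: [-3.135, -0.0, 1.652]
force: [1.7, -0.2, 0.1]
width: 55.2
```

```bash
python3 d.py 617.5 -355 130 1.648;python3 - <<'E'
from h import *
im,z,K,T=grab('wrist')
cv2.imwrite('pics/w7.png',im)
for n in ['scene','side']:
    im,z,K,T=grab(n);np.savez(f'pics/{n}6.npz',im=im,z=z,K=K,T=T)
E
python3 rig.py 6 | grep -E "gb"
```

```text
shift cm [-39.71   4.57  -1.16] rot [-0.007 -0.     0.004] at [539.5  37.1 118.8] [-3.135 -0.     1.652] t 24.2 w 55.2 q7 -0.35
scene gb [ 580.9 -345.6] 17.7
side gb [ 579.2 -345.5] 19.2
```

View pics/w7.png

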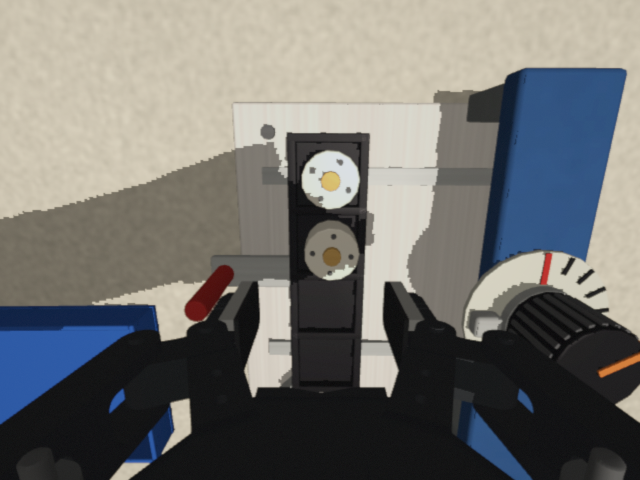

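```bash
python3 d.py 580 -345.5 125 1.648
```

```text
shift cm [-38.47   0.48  -0.18] rot [ 0.007 -0.     0.003] at [544.2  37.6 123.3] [ 3.135 -0.     1.651] t 24.3 w 55.0 q7 -0.35
```

{"name": "carry_out", "arguments": {
  "series": [
    [[-38.4,0.4,-0.5,0,0,0,6],[-38.4,0.4,-0.5,0,0,0,6],[-38.4,0.4,-0.5,0,0,0,6],[-38.4,0.4,-0.5,0,0,0,6],[-38.4,0.4,-0.5,0,0,0,6]]
  ]
}}

```text
clock: 24.75
eef_pos: [559.9, -172.1, 122.0]
tool_rot: [-3.14, -0.0, 1.652]
force: [1.9, -0.0, -0.1]
width: 60.1
```

```bash
python3 d.py 580 -345.5 110 1.648
```

```text
shift cm [-17.45   0.6    1.2 ] rot [-0.002 -0.     0.004] at [ 559.9 -172.1  122. ] [-3.14  -0.     1.652] t 24.8 w 60.1 q7 0.01
```

{"name": "carry_out", "arguments": {
  "series": [
    [[-17.4,0.6,1,0,0,0,6],[-17.4,0.6,1,0,0,0,6],[-17.4,0.6,1,0,0,0,6],[-17.4,0.6,1,0,0,0,6],[-17.4,0.6,1,0,0,0,6]]
  ]
}}

```text
clock: 25.17
eef_pos: [578.0, -353.8, 110.9]
tool_rot: [-3.139, 0.006, 1.642]
force: [-0.5, -2.0, -0.2]
width: 59.7
```

{"name": "carry_out", "arguments": {
  "series": [
    [[0,0,2,0,0,0,6],[0,0,4,0,0,0,6],[0,0,4,0,0,0,6],[0,0,4,0,0,0,6]]
  ]
}}

```text
clock: 25.5
eef_pos: [579.5, -342.2, 71.1]
tool_rot: [-3.138, -0.002, 1.652]
force: [0.5, -0.9, 0.4]
width: 59.8
```

```bash
python3 d.py 580 -345.5 10 1.648;python3 - <<'E'
from h import *
im,z,K,T=grab('wrist')
q=proj((580,-345.5,32),K,T);cv2.circle(im,tuple(int(a) for a in q),2,(255,0,255),-1)
cv2.imwrite('pics/w8.png',im)
E
```

```text
shift cm [-0.35  0.05  6.11] rot [-0.004 -0.002  0.004] at [ 579.5 -342.2   71.1] [-3.138e+00 -2.000e-03  1.652e+00] t 25.5 w 59.8 q7 0.26
```

View pics/w8.png

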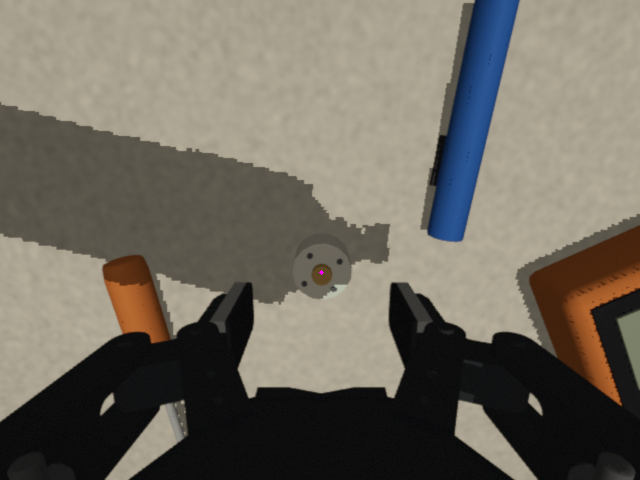

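{"name": "carry_out", "arguments": {
  "series": [
    [[-0.35,0,2.5,0,0,0,5.5],[-0.35,0,5.5,0,0,0,5.5],[-0.35,0,5.9,0,0,0,5.5],[-0.35,0,5.9,0,0,0,5.5],[-0.35,0,5.9,0,0,0,4.5]]
  ]
}}

```text
clock: 25.97
eef_pos: [582.3, -346.5, 15.4]
tool_rot: [3.14, 0.001, 1.652]
force: [-0.1, -0.8, 0.3]
width: 45.9
```

{"name": "carry_out", "arguments": {
  "series": [
    [[0,0,0,0,0,0,3],[0,0,0,0,0,0,3],[0,0,0,0,0,0,3],[0,0,0,0,0,0,3],[0,0,-1,0,0,0,3]]
  ]
}}

```text
clock: 26.38
eef_pos: [581.0, -346.3, 24.2]
tool_rot: [-3.141, -0.0, 1.652]
force: [-0.1, 0.7, -1.3]
width: 33.4
```

{"name": "carry_out", "arguments": {
  "series": [
    [[0,0,-4,0,0,0,3],[0,0,-8,0,0,0,3],[3,0,-10.5,0,0,0,3],[7,0,-10.5,0,0,0,3],[11,0,-10.5,0,0,0,3]]
  ]
}}

```text
clock: 26.8
eef_pos: [573.8, -237.7, 132.5]
tool_rot: [3.136, 0.003, 1.648]
force: [0.5, 1.5, -1.2]
width: 33.1
```

```bash
python3 d.py "rig(-115,-24)[0]" "rig(-115,-24)[1]" 130 1.648
```

```text
shift cm [22.86 -1.2   0.18] rot [0.006 0.003 0.   ] at [ 573.8 -237.7  132.5] [3.136e+00 3.000e-03 1.648e+00] t 26.8 w 33.1 q7 0.12
```

{"name": "carry_out", "arguments": {
  "series": [
    [[4,-0.2,0,0,0,0,3],[8,-0.4,0,0,0,0,3],[12,-0.6,0,0,0,0,3],[16,-0.8,0,0,0,0,3],[20,-1,0,0,0,0,3]]
  ]
}}

```text
clock: 27.22
eef_pos: [546.1, -36.8, 130.3]
tool_rot: [3.14, 0.0, 1.652]
force: [0.2, 1.3, 0.4]
width: 33.1
```

{"name": "carry_out", "arguments": {
  "series": [
    [[2.3,-0.2,0,0,0,0,3],[2.3,-0.2,2,0,0,0,3],[2.3,-0.2,5,0,0,0,3],[2.3,-0.2,5,0,0,0,3],[2.3,-0.2,5,0,0,0,3]]
  ]
}}

```text
clock: 27.63
eef_pos: [541.5, -15.8, 78.9]
tool_rot: [-3.139, 0.0, 1.652]
force: [0.2, -0.8, 0.6]
width: 33.1
```

```bash
python3 d.py "rig(-115,-24)[0]" "rig(-115,-24)[1]" 41 1.648; python3 hub.py 96
```

```text
shift cm [0.48 0.32 3.79] rot [-0.002  0.     0.004] at [541.5 -15.8  78.9] [-3.139  0.     1.652] t 27.6 w 33.1 q7 -0.3
px [321. 310.] 636 hub [541.2 -14.2  96. ] tool off [  1.6  -0.3 -17.1] zmap 140.10199
```

{"name": "carry_out", "arguments": {
  "series": [
    [[0.32,0.3,1.5,0,0,0,3],[0.32,0.3,3.5,0,0,0,3],[0.32,0.3,3.6,0,0,0,3],[0.32,0.3,3.6,0,0,0,3],[0.32,0.3,3.6,0,0,0,3]]
  ]
}}

```text
clock: 28.1
eef_pos: [545.9, -12.6, 44.4]
tool_rot: [3.14, 0.0, 1.651]
force: [-0.1, -0.3, -0.8]
width: 33.2
```

{"name": "carry_out", "arguments": {
  "series": [
    [[0,0,0,0,0,0,5.5],[0,0,0,0,0,0,5.5],[0,0,0,0,0,0,5.5],[0,0,-4,0,0,0,5.5],[0,0,-8,0,0,0,5.5]]
  ]
}}

```text
clock: 28.52
eef_pos: [542.8, -12.2, 121.7]
tool_rot: [-3.135, -0.001, 1.652]
force: [1.8, -0.4, -0.4]
width: 55.2
```

{"name": "carry_out", "arguments": {
  "series": [
    [[-4,-3,-3,0,0,0,5.5],[-8,-7,-6,0,0,0,5.5],[-8,-10,-9,0,0,0,5.5],[-8,-10,-9,0,0,0,3.2],[-8,-10,-9,0,0,0,3.2]]
  ]
}}

```text
clock: 28.93
eef_pos: [448.6, -103.9, 216.2]
tool_rot: [3.141, 0.004, 1.646]
force: [-0.3, -0.3, -0.1]
width: 32.6
```

```bash
python3 d.py "rig(-190,0)[0]" "rig(-190,0)[1]" 130 0.077;python3 - <<'E'
from h import *
im,z,K,T=grab('wrist')
cv2.imwrite('pics/w9.png',im)
for n in ['scene','side']:
    im,z,K,T=grab(n);np.savez(f'pics/{n}9.npz',im=im,z=z,K=K,T=T);cv2.imwrite(f'pics/{n}9.png',im)
E
python3 rig.py 9 | grep -E "gb"
```

```text
shift cm [10.99  2.73  8.57] rot [0.004 0.003 1.569] at [ 448.6 -103.9  216.2] [3.141 0.004 1.646] t 28.9 w 32.6 q7 -0.03
scene gb [488.6  12.9] 25.1
```

View pics/w9.png

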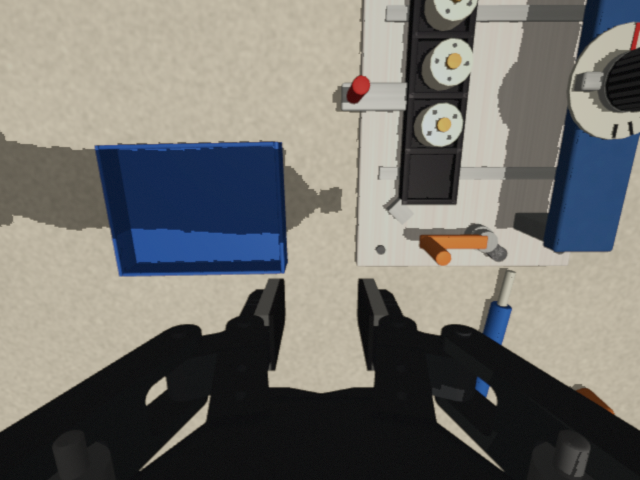

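View pics/scene9.png

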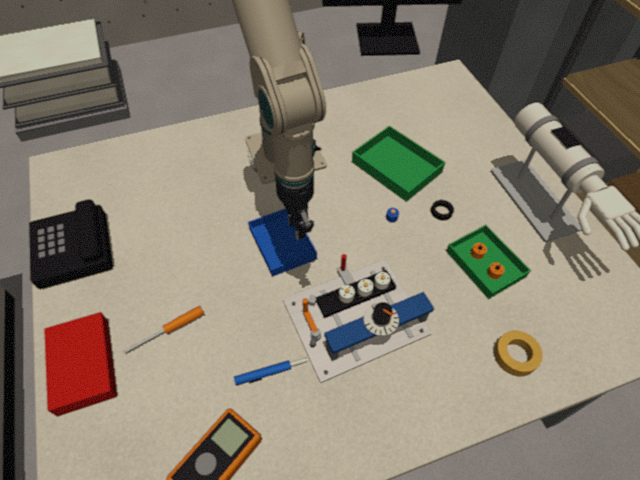

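View pics/side9.png

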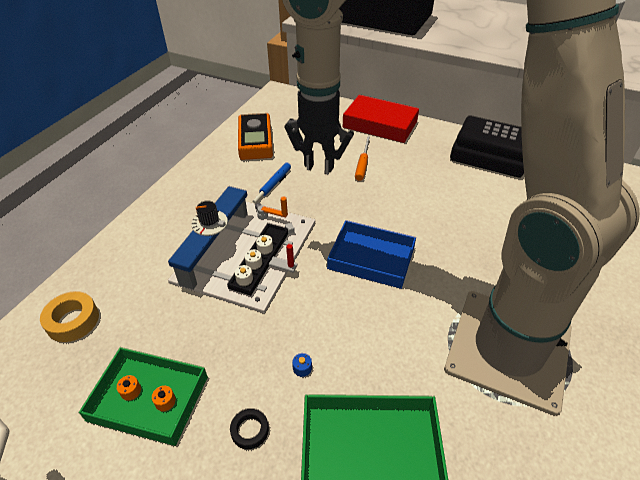

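```bash
python3 - <<'E'
from h import *
from d import rig
for n in ['scene','side']:
    d=np.load(f'pics/{n}9.npz');im,z,K,T=[d[k] for k in ['im','z','K','T']];P=cloud(z,K,T)
    for b in range(3):
        c=rig(-115,72-48*b);m=(np.hypot(P[...,0]-c[0],P[...,1]-c[1])<14)
        hsv=cv2.cvtColor(im,cv2.COLOR_BGR2HSV)
        m2=m&(hsv[...,1]<80)&(hsv[...,2]>120)&(P[...,2]>45)
        q=P[m2];A=np.c_[q[:,:2]-c,np.ones(len(q))];s=np.linalg.lstsq(A,q[:,2],rcond=None)[0]
        print(n,b,len(q),np.round(np.percentile(q[:,2],[10,50,90]),1),s.round(3))
E
```

```text
scene 0 70 [49.4 51.4 55.7] [2.5000e-02 5.0000e-03 5.2026e+01]
scene 1 70 [49.9 51.8 54.6] [6.1000e-02 2.7000e-02 5.1919e+01]
scene 2 70 [49.5 51.6 54.6] [-9.0000e-03  4.0000e-03  5.1716e+01]
side 0 82 [49.  50.9 52.8] [ 6.9000e-02 -4.8000e-02  5.1188e+01]
side 1 80 [48.  51.  53.1] [ 1.380e-01 -3.700e-02  5.124e+01]
side 2 68 [48.7 51.2 53. ] [ 8.5000e-02 -3.7000e-02  5.1207e+01]
```

{"name": "carry_out", "arguments": {
  "series": [
    [[0,0,0,0,0,1.57,3.2],[0,0,0,0,0,1.57,3.2],[0,0,0,0,0,1.57,3.2],[0,0,0,0,0,1.57,3.2],[0,0,0,0,0,1.57,3.2]]
  ]
}}

```text
clock: 29.5
eef_pos: [452.7, -98.7, 211.8]
tool_rot: [-3.14, -0.0, 1.023]
force: [-0.3, 1.0, 0.3]
width: 32.1
```

{"name": "carry_out", "arguments": {
  "series": [
    [[0,0,0,0,0,0.95,3.2],[0,0,0,0,0,0.95,3.2],[0,0,0,0,0,0.95,3.2],[0,0,0,0,0,0.95,3.2],[0,0,0,0,0,0.95,3.2]]
  ]
}}

```text
clock: 29.92
eef_pos: [452.7, -98.7, 211.8]
tool_rot: [-3.141, 0.001, 0.398]
force: [0.3, 0.5, -0.8]
width: 31.9
```

```bash
python3 d.py "rig(-190,0)[0]" "rig(-190,0)[1]" 120 0.077
```

```text
shift cm [ 5.5  -9.19  9.18] rot [-0.001  0.001  0.321] at [452.7 -98.7 211.8] [-3.141e+00  1.000e-03  3.980e-01] t 29.9 w 31.9 q7 -1.07
```

All sit flat at ≈52 mm. Now the red post.

{"name": "carry_out", "arguments": {
  "series": [
    [[5.5,-9.2,8.5,0,0,0.321,3.2],[5.5,-9.2,8.5,0,0,0.321,3.2],[5.5,-9.2,8.5,0,0,0.321,3.2],[5.5,-9.2,8.5,0,0,0.321,3.2],[5.5,-9.2,8.5,0,0,0.321,3.2]]
  ]
}}

```text
clock: 30.33
eef_pos: [465.5, 10.9, 124.9]
tool_rot: [-3.14, 0.005, 0.09]
force: [-0.2, -0.1, 0.6]
width: 31.8
```

{"name": "carry_out", "arguments": {
  "series": [
    [[0,0,0,0,0,0,3.2],[0,0,0,0,0,0,3.2]]
  ]
}}

```text
clock: 30.5
eef_pos: [467.0, 5.2, 128.1]
tool_rot: [3.141, -0.0, 0.081]
force: [-0.5, -0.1, -1.0]
width: 32.1
```

```bash
python3 d.py "rig(-190,0)[0]" "rig(-190,0)[1]" 57 0.077
```

```text
shift cm [ 0.07 -0.22  7.11] rot [ 0.001 -0.     0.004] at [467.    5.2 128.1] [ 3.141 -0.     0.081] t 30.5 w 32.1 q7 -1.55
```

{"name": "carry_out", "arguments": {
  "series": [
    [[0.1,-0.2,3.5,0,0,0,3.2],[0.1,-0.2,7,0,0,0,3.2],[0.1,-0.2,7,0,0,0,3.2],[0.1,-0.2,7,0,0,0,3.2],[0.1,-0.2,7,0,0,0,0.5]]
  ]
}}

```text
clock: 30.92
eef_pos: [468.3, 7.1, 59.5]
tool_rot: [3.141, -0.002, 0.079]
force: [0.8, -0.2, 0.7]
width: 21.4
```

{"name": "carry_out", "arguments": {
  "series": [
    [[0,0,0,0,0,0,0.5],[0,0,0,0,0,0,0.5],[0.7,0,0,0,0,0,0.5],[1.7,0,0,0,0,0,0.5],[3.0,0,0,0,0,0,0.5]]
  ]
}}

```text
clock: 31.33
eef_pos: [496.7, 9.5, 60.2]
tool_rot: [3.141, 0.0, 0.08]
force: [-1.8, -2.1, 7.9]
width: 12.1
```

{"name": "carry_out", "arguments": {
  "series": [
    [[1.5,0,0,0,0,0,0.5],[3,0,0,0,0,0,0.5],[4.5,0,0,0,0,0,0.5],[6,0,0,0,0,0,0.5],[7,0,0,0,0,0,0.5]]
  ]
}}

```text
clock: 31.75
eef_pos: [568.8, 15.1, 60.2]
tool_rot: [3.14, -0.003, 0.08]
force: [-2.4, -3.0, 6.7]
width: 12.6
```

```bash
python3 d.py "rig(-75,0)[0]" "rig(-75,0)[1]" 57 0.077
```

```text
shift cm [ 1.35 -0.    0.32] rot [ 0.001 -0.003  0.003] at [568.8  15.1  60.2] [ 3.14e+00 -3.00e-03  8.00e-02] t 31.8 w 12.6 q7 -1.56
```

{"name": "carry_out", "arguments": {
  "series": [
    [[0.7,0,0,0,0,0,0.5],[1.4,0,0,0,0,0,0.5],[1.8,0,0,0,0,0,0.5],[1.8,0,0,0,0,0,0.5]]
  ]
}}

```text
clock: 32.08
eef_pos: [582.0, 16.2, 60.1]
tool_rot: [3.14, 0.006, 0.08]
force: [-10.4, -3.1, 15.3]
width: 12.1
```

```bash
python3 d.py "rig(-75,0)[0]" "rig(-75,0)[1]" 57 0.077
```

```text
shift cm [ 0.03 -0.    0.31] rot [0.001 0.006 0.003] at [582.   16.2  60.1] [3.14  0.006 0.08 ] t 32.1 w 12.1 q7 -1.56
```

{"name": "carry_out", "arguments": {
  "series": [
    [[0.3,0,0,0,0,0,0.5],[0.3,0,0,0,0,0,0.5],[0,0,0,0,0,0,3.2],[0,0,0,0,0,0,3.2],[0,0,-4,0,0,0,3.2]]
  ]
}}

```text
clock: 32.5
eef_pos: [580.0, 17.9, 92.2]
tool_rot: [-3.141, 0.013, 0.081]
force: [-0.9, 0.5, -0.1]
width: 31.7
```

{"name": "carry_out", "arguments": {
  "series": [
    [[0,0,-4,0,0,0,3.2],[-2,0,-5,0,0,0,3.2],[-3,4,-5,0,0,0,3.2],[-3,8,-5,0,0,0,3.2],[-3,11,-5,0,0,0,3.2]]
  ]
}}

```text
clock: 32.92
eef_pos: [564.5, -97.1, 149.6]
tool_rot: [3.14, -0.003, 0.081]
force: [-0.7, -1.2, 0.4]
width: 31.9
```

{"name": "carry_out", "arguments": {
  "series": [
    [[0,0,0,0,0,0,3.2],[0,0,0,0,0,0,3.2]]
  ]
}}

```text
clock: 33.08
eef_pos: [564.6, -96.9, 148.7]
tool_rot: [3.14, -0.002, 0.076]
force: [0.3, 1.5, -0.7]
width: 32.2
```

```bash
python3 d.py "611.8-60*np.cos(.077)" "-115.2-60*np.sin(.077)" 57 0.077;python3 - <<'E'
from h import *
from d import rig
im,z,K,T=grab('wrist')
for p in [(*rig(-75,0),88),(611.8-60*np.cos(.077),-115.2-60*np.sin(.077),88)]:
    q=proj(p,K,T);cv2.circle(im,tuple(int(a) for a in q),2,(255,0,255),-1)
cv2.imwrite('pics/w10.png',im)
E
```

```text
shift cm [-1.45  2.18  9.17] rot [ 0.001 -0.002 -0.001] at [564.6 -96.9 148.7] [ 3.14e+00 -2.00e-03  7.60e-02] t 33.1 w 32.2 q7 -1.37
```

View pics/w10.png

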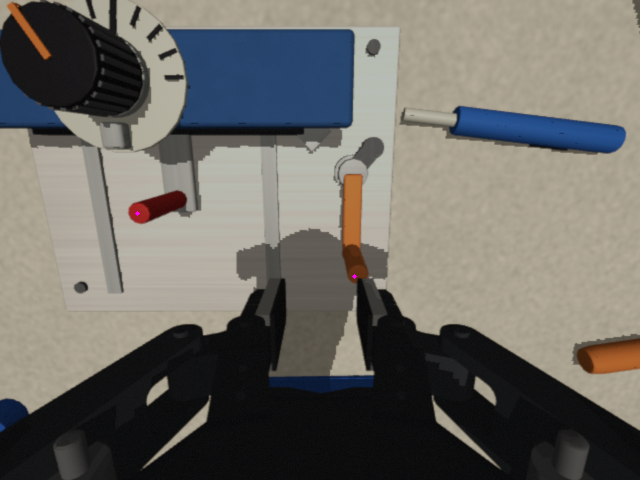

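{"name": "carry_out", "arguments": {
  "series": [
    [[-1.3,2.2,0,0,0,0,3.2],[-1.3,2.2,3,0,0,0,3.2],[-1.3,2.2,6,0,0,0,3.2],[-1.3,2.2,9,0,0,0,3.2],[-1.3,2.2,9,0,0,0,3.2]]
  ]
}}

```text
clock: 33.55
eef_pos: [549.4, -114.1, 53.4]
tool_rot: [-3.138, 0.008, 0.084]
force: [-0.6, -0.2, 0.3]
width: 32.1
```

{"name": "carry_out", "arguments": {
  "series": [
    [[0,0,0,0,0,0,3.2],[0,0,0,0,0,0,0.5],[0,0,0,0,0,0,0.5],[0,0,0,0,0,0,0.5]]
  ]
}}

```text
clock: 33.88
eef_pos: [554.2, -121.1, 59.6]
tool_rot: [3.136, -0.004, 0.079]
force: [1.7, -7.7, -10.1]
width: 12.1
```

```bash
python3 d.py "611.8-60*np.cos(.077)" "-115.2-60*np.sin(.077)" 57 0.077
```

```text
shift cm [-0.21 -0.15  0.26] rot [ 0.005 -0.004  0.002] at [ 554.2 -121.1   59.6] [ 3.136 -0.004  0.079] t 33.9 w 12.1 q7 -1.34
```

{"name": "carry_out", "arguments": {
  "series": [
    [[0.04,0.66,0,0,0,-0.11,0.5],[0.14,1.31,0,0,0,-0.22,0.5],[0.32,1.94,0,0,0,-0.33,0.5],[0.57,2.56,0,0,0,-0.44,0.5],[0.88,3.14,0,0,0,-0.55,0.5]]
  ]
}}

```text
clock: 34.3
eef_pos: [564.2, -150.1, 59.6]
tool_rot: [3.139, 0.001, 0.634]
force: [-0.2, -3.2, -7.1]
width: 12.2
```

{"name": "carry_out", "arguments": {
  "series": [
    [[0.04,0.66,0,0,0,-0.11,0.5],[0.14,1.31,0,0,0,-0.22,0.5],[0.32,1.94,0,0,0,-0.33,0.5],[0.57,2.56,0,0,0,-0.44,0.5],[0.88,3.14,0,0,0,-0.55,0.5]]
  ]
}}

```text
clock: 34.72
eef_pos: [589.5, -171.2, 59.6]
tool_rot: [3.14, 0.004, 1.184]
force: [-0.5, -3.2, -6.2]
width: 12.5
```

```bash
python3 d.py 616.4 -175 59 1.648; python3 -c "
from h import *
print(read_state()['force'])"
```

```text
shift cm [0.67 2.64 0.06] rot [ 0.001  0.004 -0.464] at [ 589.5 -171.2   59.6] [3.14  0.004 1.184] t 34.7 w 12.5 q7 -0.5
[-0.46017639 -3.23038805 -6.16774754]
```

{"name": "carry_out", "arguments": {
  "series": [
    [[0.04,0.66,0,0,0,-0.11,0.5],[0.14,1.31,0,0,0,-0.22,0.5],[0.32,1.94,0,0,0,-0.33,0.5],[0.57,2.5,0,0,0,-0.43,0.5],[0.67,2.8,0,0,0,-0.465,0.5]]
  ]
}}

```text
clock: 35.13
eef_pos: [618.1, -176.2, 59.5]
tool_rot: [-3.141, 0.005, 1.648]
force: [-2.7, -4.2, -2.0]
width: 11.9
```

{"name": "carry_out", "arguments": {
  "series": [
    [[0,0,0,0,0,0,0.5],[0,0.1,0,0,0,0,0.5],[0,0.2,0,0,0,0,0.5]]
  ]
}}

```text
clock: 35.38
eef_pos: [618.2, -176.2, 59.5]
tool_rot: [-3.138, 0.006, 1.644]
force: [-5.6, -6.1, 1.0]
width: 12.3
```

```bash
python3 d.py 616.4 -175 59 1.648
```

```text
shift cm [ 0.13 -0.17  0.05] rot [-0.004  0.006 -0.004] at [ 618.2 -176.2   59.5] [-3.138  0.006  1.644] t 35.4 w 12.3 q7 -0.13
```

{"name": "carry_out", "arguments": {
  "series": [
    [[0,0.3,0,0,0,0,0.5],[0,0.3,0,0,0,0,0.5],[0,0,0,0,0,0,0.5],[0,0,0,0,0,0,3.2],[0,0,0,0,0,0,3.2]]
  ]
}}

```text
clock: 35.8
eef_pos: [621.6, -172.6, 60.1]
tool_rot: [3.138, 0.001, 1.645]
force: [0.7, 0.8, 0.2]
width: 31.5
```

{"name": "carry_out", "arguments": {
  "series": [
    [[0,0,-4,0,0,0,3.2],[0,0,-8,0,0,0,4],[0,0,-12,0,0,0,6],[-2,-4,-14,0,0,0,6],[-3,-8,-14,0,0,0,6]]
  ]
}}

```text
clock: 36.22
eef_pos: [554.6, -205.0, 203.8]
tool_rot: [3.127, 0.004, 1.649]
force: [-0.7, -2.1, -0.8]
width: 60.0
```

```bash
python3 d.py "O[0]" "O[1]" 175 "1.648+0.7";python3 - <<'E'
from h import *
from d import rig
im,z,K,T=grab('wrist')
for p in [(*rig(-75,0),88),(616.4,-175,88)]:
    q=proj(p,K,T);cv2.circle(im,tuple(int(a) for a in q),2,(255,0,255),-1)
cv2.imwrite('pics/w11.png',im)
for n in ['scene','side']:
    im,z,K,T=grab(n);np.savez(f'pics/{n}11.npz',im=im,z=z,K=K,T=T)
    for p in [(*rig(-75,0),88),(616.4,-175,88)]:
        q=proj(p,K,T);print(n,q)
    im=im[200:400,200:450] if n=='scene' else im[150:350,150:400]
    im=cv2.resize(im,None,fx=3,fy=3,interpolation=cv2.INTER_CUBIC)
    cv2.imwrite(f'pics/{n}11.png',im)
E
python3 rig.py 11
```

```text
shift cm [21.83 11.95  2.97] rot [ 0.013  0.009 -0.698] at [ 554.6 -205.   203.8] [3.127 0.004 1.649] t 36.2 w 60.0 q7 0.02
scene [364.69516622 292.70060712]
scene [290.60521876 331.04882483]
side [240.38868294 231.81851453]
side [270.35792804 177.00147067]
scene bridge ((660.880126953125, 19.019371032714844), (48.93235778808594, 251.83114624023438), 4.469024181365967)
scene sleeve top ((659.3717651367188, 21.58230209350586), 21.738985061645508) [659.3026   22.45033] 271
scene line [664.79877   27.922455] ((664.7307739257812, 27.606632232666016), (21.742149353027344, 7.981444835662842), 32.255958557128906)
scene redpost top [584.9190429   15.18958965] 15
scene lever top [ 619.24676565 -176.10549822] 21
scene arm ((618.83740234375, -149.4791259765625), (13.18274211883545, 62.845340728759766), 5.418237209320068)
scene tray rim ((568.0651245117188, 372.12255859375), (167.3739013671875, 127.9552230834961), 10.39587116241455)
side bridge ((653.2689819335938, 24.352035522460938), (50.589111328125, 254.1355438232422), 4.332485675811768)
side sleeve top ((654.1051635742188, 23.63540267944336), 22.8107967376709) [655.4319    24.071514] 220
side line [662.48267  26.40703] ((656.7348022460938, 22.382719039916992), (39.25880813598633, 7.106156826019287), 34.62078857421875)
side tick0 [656.24634   50.035564] 9
side redpost top [581.34799353  17.75615352] 25
side lever top [ 616.1502276  -173.37811414] 17
side arm ((611.9009399414062, -146.47894287109375), (15.227995872497559, 65.9196548461914), 5.056597709655762)
side tray rim ((563.4000244140625, 374.3287048339844), (169.270751953125, 129.27540588378906), 10.49722957611084)
side gb [590.9  18.2] 20.0
```

View pics/w11.png

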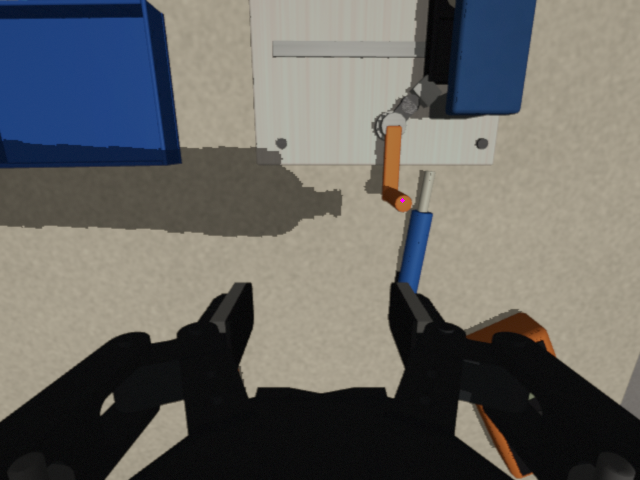

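View pics/side11.png

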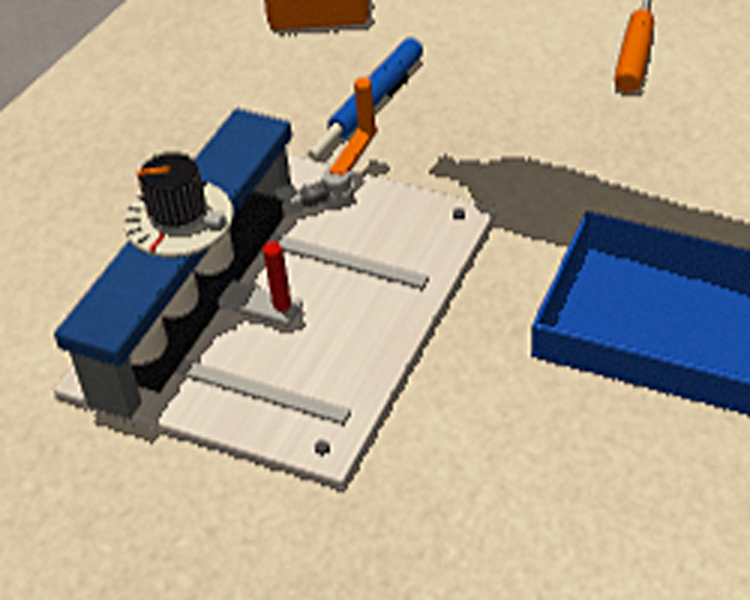

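View pics/scene11.png

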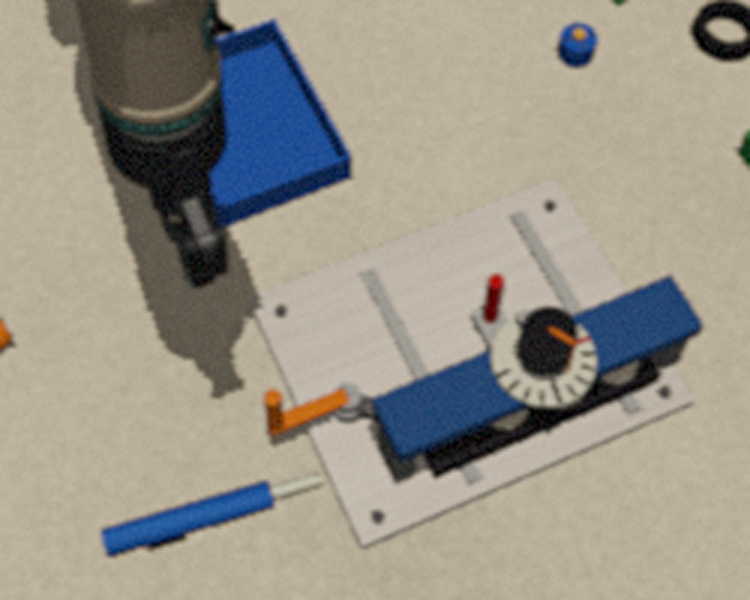

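```bash
python3 - <<'E'
from h import *
d=np.load('pics/side11.npz');P=cloud(d['z'],d['K'],d['T']);print(P[218:228,217:226,2].round().astype(int));print(P[223,221].round())
E
python3 d.py "O[0]" "O[1]" 175 1.648
```

```text
[[104 102  90  94  94  93  94  92  91]
 [104  99  94  93  93  94  93  95  94]
 [102 101 102 104 105 103  94  94  91]
 [101 104 102 102 101 104 103 103  91]
 [102 103 103 103 104 103 103 101  91]
 [100 102 104 100 105 103 101  96  93]
 [ 94  98  99 100 103 102  99  98  94]
 [ 92  99  96  97  99  97  97  91  94]
 [ 93  92  94  94  97  95  96  93  92]
 [ 95  93  91  93  94  94  96  94  49]]
[623.  24. 105.]
shift cm [22.17 12.69  2.38] rot [ 0.     0.003 -0.005] at [ 546.3 -208.1  199.4] [3.142e+00 3.000e-03 1.643e+00] t 36.4 w 59.9 q7 0.01
```

{"name": "carry_out", "arguments": {
  "series": [
    [[4,2.2,0,0,0,0,6],[8,4.4,0,0,0,0,6],[12,6.5,0,0,0,0,6],[16,8.7,0,0,0,0,6],[20,11,0,0,0,0,6]]
  ]
}}

```text
clock: 36.78
eef_pos: [636.4, -12.8, 198.6]
tool_rot: [3.139, -0.001, 1.647]
force: [1.2, -0.2, 0.7]
width: 60.0
```

{"name": "carry_out", "arguments": {
  "series": [
    [[1,0.5,1,0,0,0,6],[1,0.5,2,0,0,0,6],[1,0.5,2,0,0,0,6],[1,0.5,2,0,0,0,6]]
  ]
}}

```text
clock: 37.12
eef_pos: [638.5, -7.2, 176.9]
tool_rot: [-3.14, 0.001, 1.645]
force: [0.4, 0.3, -0.1]
width: 60.2
```

```bash
python3 d.py "O[0]" "O[1]" 110 1.648; python3 - <<'E'
from h import *
from d import rig
im,z,K,T=grab('wrist')
q=proj((*rig(0,0),138),K,T);print(q);cv2.circle(im,tuple(int(a) for a in q),2,(255,0,255),-1)
cv2.imwrite('pics/w12.png',im)
E
```

```text
shift cm [2.78 2.07 6.69] rot [-0.001  0.001 -0.003] at [638.5  -7.2 176.9] [-3.140e+00  1.000e-03  1.645e+00] t 37.1 w 60.2 q7 -0.32
[359.17943763 218.86579943]
```

View pics/w12.png

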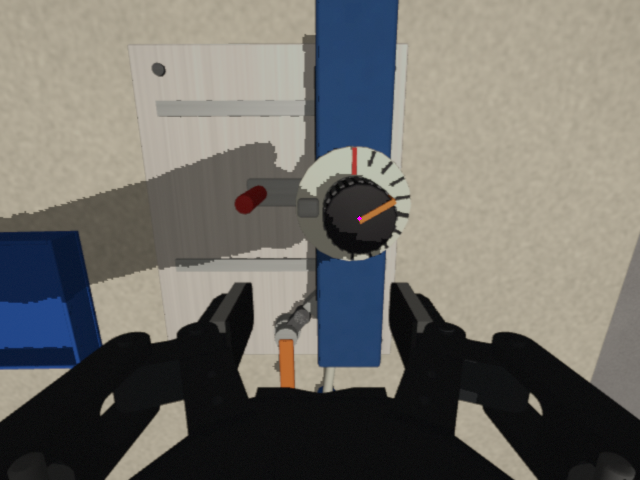

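{"name": "carry_out", "arguments": {
  "series": [
    [[2.8,2.05,0,0,0,0,6],[2.8,2.05,0,0,0,0,6],[2.8,2.05,2,0,0,0,6],[2.8,2.05,4,0,0,0,6],[2.8,2.05,5,0,0,0,6]]
  ]
}}

```text
clock: 37.58
eef_pos: [656.4, 21.2, 126.2]
tool_rot: [-3.14, 0.001, 1.643]
force: [-0.2, -0.3, -0.5]
width: 60.0
```

{"name": "carry_out", "arguments": {
  "series": [
    [[0,0,0,0,0,0,6],[0,0,0,0,0,0,6]]
  ]
}}

```text
clock: 37.75
eef_pos: [657.2, 22.3, 127.8]
tool_rot: [-3.141, 0.0, 1.644]
force: [0.5, -0.1, 0.4]
width: 59.9
```

```bash
python3 d.py "O[0]" "O[1]" 114 1.648
```

```text
shift cm [-0.02 -0.03  1.38] rot [-0.     0.    -0.004] at [657.2  22.3 127.8] [-3.141  0.     1.644] t 37.8 w 59.9 q7 -0.38
```

{"name": "carry_out", "arguments": {
  "series": [
    [[0,0,1.4,0,0,0,6],[0,0,1.4,0,0,0,6],[0,0,1.4,0,0,0,3],[0,0,1.4,0,0,0,3],[0,0,1.4,0,0,0,3]]
  ]
}}

```text
clock: 38.17
eef_pos: [657.8, 23.2, 114.2]
tool_rot: [3.14, 0.0, 1.646]
force: [0.8, -0.5, 1.7]
width: 38.5
```

{"name": "carry_out", "arguments": {
  "series": [
    [[0,0,0,0,0,0,3],[0,0,0,0,0,0,3]]
  ]
}}

```text
clock: 38.33
eef_pos: [657.8, 23.3, 114.2]
tool_rot: [3.14, 0.0, 1.646]
force: [1.4, -0.1, 3.0]
width: 38.6
```

```bash
python3 d.py "O[0]" "O[1]" 114 1.648; python3 -c "
from h import *
print(read_state()['force'])"
```

```text
shift cm [-0.12 -0.09  0.02] rot [ 0.001  0.    -0.002] at [657.8  23.3 114.2] [3.14  0.    1.646] t 38.3 w 38.6 q7 -0.39
[ 1.38338359 -0.13587767  2.98473491]
```

{"name": "carry_out", "arguments": {
  "series": [
    [[0,0,0,0,0,0.1,3],[0,0,0,0,0,0.2,3],[0,0,0,0,0,0.3,3],[0,0,0,0,0,0.4,3],[0,0,0,0,0,0.5,3]]
  ]
}}

```text
clock: 38.75
eef_pos: [658.4, 22.9, 114.2]
tool_rot: [3.139, -0.001, 1.142]
force: [1.6, -0.4, -0.8]
width: 38.5
```

{"name": "carry_out", "arguments": {
  "series": [
    [[0,0,0,0,0,0.1,3],[0,0,0,0,0,0.2,3],[0,0,0,0,0,0.3,3],[0,0,0,0,0,0.4,3],[0,0,0,0,0,0.5,3]]
  ]
}}

```text
clock: 39.17
eef_pos: [658.8, 22.8, 114.2]
tool_rot: [3.139, -0.003, 0.641]
force: [2.4, -1.1, 0.8]
width: 38.4
```

{"name": "carry_out", "arguments": {
  "series": [
    [[0,0,0,0,0,0.1,3],[0,0,0,0,0,0.2,3],[0,0,0,0,0,0.3,3],[0,0,0,0,0,0.4,3],[0,0,0,0,0,0.4,3]]
  ]
}}

```text
clock: 39.58
eef_pos: [659.0, 22.4, 114.2]
tool_rot: [3.139, -0.004, 0.243]
force: [4.1, -2.2, 0.5]
width: 38.8
```

```bash
python3 d.py "O[0]" "O[1]" 114 1.648; python3 - <<'E'
from h import *
s=read_state();print(s['force'],s['torque'])
im,z,K,T=grab('wrist');cv2.imwrite('pics/w13.png',im)
E
```

```text
shift cm [-0.21 -0.01  0.02] rot [ 4.000e-03 -1.000e-03 -1.405e+00] at [659.   22.4 114.2] [ 3.139 -0.004  0.243] t 39.6 w 38.8 q7 -1.49
[ 4.08375663 -2.23708034  0.52345196] [-0.53651204 -0.82323239  0.04026777]
```

View pics/w13.png

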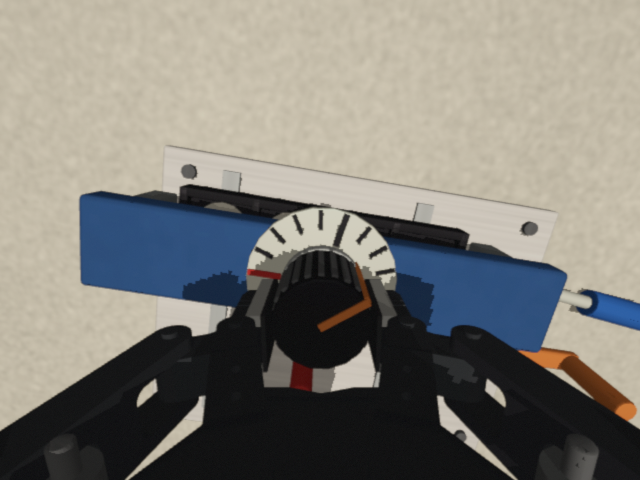

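{"name": "carry_out", "arguments": {
  "series": [
    [[0,0,0,0,0,0,6],[0,0,0,0,0,0,6],[0,0,0,0,0,0,6],[0,0,-3,0,0,0,6],[0,0,-7,0,0,0,6]]
  ]
}}

```text
clock: 40.05
eef_pos: [653.4, 23.6, 180.1]
tool_rot: [-3.139, 0.01, 0.248]
force: [0.8, 0.3, 1.1]
width: 60.2
```

{"name": "carry_out", "arguments": {
  "series": [
    [[-4,0,-4,0,0,0,6],[-8,0,-6,0,0,0,6],[-10,0,-6,0,0,0,6],[-10,0,-6,0,0,0,6],[-10,0,-6,0,0,0,6]]
  ]
}}

```text
clock: 40.47
eef_pos: [558.6, -1.4, 244.6]
tool_rot: [3.142, -0.0, 0.246]
force: [0.5, 0.4, 0.3]
width: 59.9
```

{"name": "carry_out", "arguments": {
  "series": [
    [[0,0,0,0,0,0,6],[0,0,0,0,0,0,6]]
  ]
}}

```text
clock: 40.63
eef_pos: [560.9, -0.4, 243.1]
tool_rot: [-3.141, -0.0, 0.247]
force: [1.0, 1.4, -0.6]
width: 59.7
```

```bash
python3 - <<'E'
from h import *
from d import rig
im,z,K,T=grab('wrist');np.savez('pics/w14.npz',im=im,z=z,K=K,T=T)
hsv=cv2.cvtColor(im,cv2.COLOR_BGR2HSV);H,S,V=[hsv[...,i].astype(int) for i in range(3)]
c=proj((*rig(0,0),138),K,T);v,u=np.mgrid[:480,:640]
m=(H>7)&(H<20)&(S>150)&(np.hypot(u-c[0],v-c[1])<60)
q=np.array([ray(a,b,K,T,139)[:2] for a,b in zip(u[m],v[m])],dtype=np.float32)
d=np.hypot(*(q-rig(0,0)).T);q=q[d<24]
print(rig(0,0),len(q),q.mean(0),cv2.minAreaRect(q))
vv=q.mean(0)-rig(0,0);a=np.degrees(np.arctan2(vv[1],vv[0]));print('angle',a,'number',(94.4-a)/20)
vx,vy,_,_=cv2.fitLine(q,cv2.DIST_L2,0,.01,.01).ravel()
for sg in (1,-1): print('fit number',((94.4-np.degrees(np.arctan2(sg*vy,sg*vx)))%360)/20)
cv2.imwrite('pics/w14.png',im)
for n in ['scene','side']:
    im,z,K,T=grab(n);np.savez(f'pics/{n}14.npz',im=im,z=z,K=K,T=T);cv2.imwrite(f'pics/{n}14.png',im)
E
python3 rig.py 14
```

```text
[657.  22.] 170 [664.42474   14.648123] ((664.0594482421875, 14.844307899475098), (3.5558276176452637, 21.468704223632812), 45.03556442260742)
angle -44.71746547006931 number 6.955873273503466
fit number 7.0268197
fit number 16.02682
scene bridge ((660.9966430664062, 18.96136474609375), (49.099266052246094, 251.9515380859375), 4.501169204711914)
scene sleeve top ((659.1259155273438, 22.109407424926758), 21.205032348632812) [658.8129    22.491339] 260
scene line [664.787      14.8981905] ((664.581787109375, 15.215578079223633), (7.739571571350098, 25.879371643066406), 45.66021728515625)
scene redpost top [584.19354615  15.19983827] 13
scene lever top [ 619.4505483  -176.52935461] 19
scene arm ((618.5609741210938, -149.4923095703125), (13.501303672790527, 62.820098876953125), 4.640522003173828)
scene tray rim ((568.1036376953125, 370.8759765625), (168.3572540283203, 126.67510223388672), 10.586565017700195)
side bridge ((653.01416015625, 24.074302673339844), (51.13922882080078, 253.62014770507812), 4.332485675811768)
side sleeve top ((654.0003662109375, 23.18195343017578), 23.775175094604492) [655.4549    23.941854] 220
side line [661.4798    16.126535] ((655.9786376953125, 18.166065216064453), (14.545178413391113, 32.65103530883789), 78.95967864990234)
side tick0 [656.59436  50.75455] 6
side redpost top [580.96207571  17.57714997] 25
side lever top [ 615.9351408  -174.37767666] 15
side arm ((611.7349243164062, -146.7017364501953), (18.328927993774414, 65.48505401611328), 8.838021278381348)
side tray rim ((563.5586547851562, 373.9620056152344), (169.12353515625, 128.39427185058594), 10.589975357055664)
side gb [590.9  18.2] 20.0
```

View pics/w14.png

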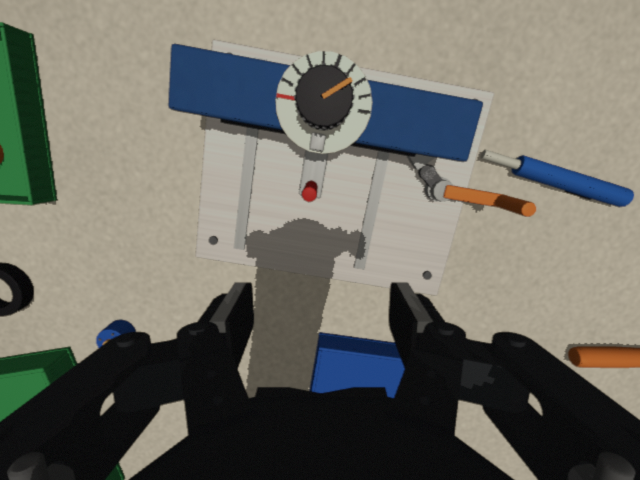

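View pics/scene14.png

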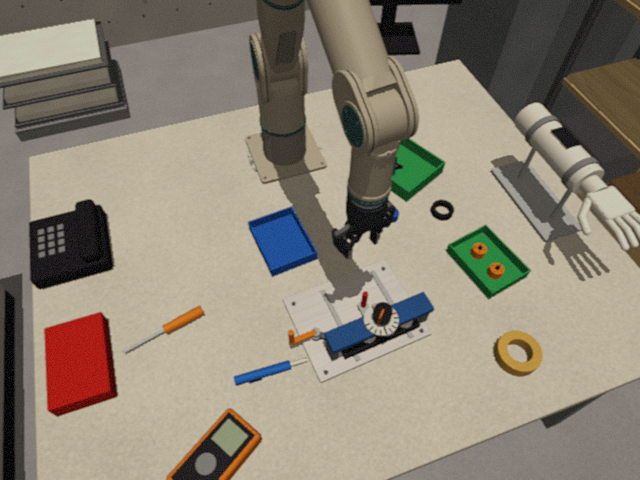

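View pics/side14.png

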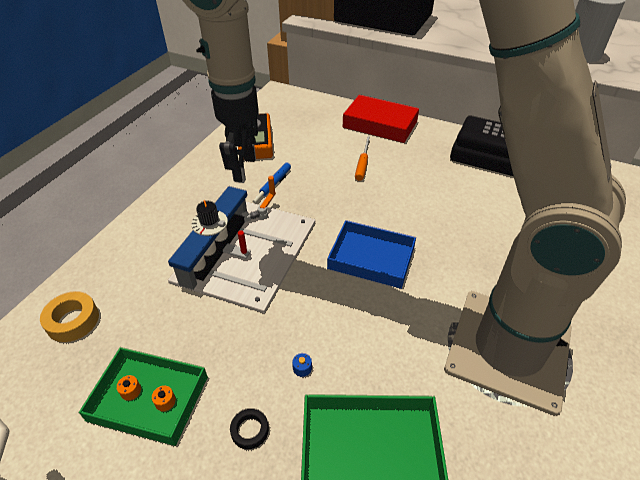

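```bash
python3 -c "
from h import *
print(finish_job())"
```

```text
the job is handed in; nothing more can be done
None
```

The rig is set up as asked and the job is handed in, at about 41 s of the 210 s allowed.

- **What was done, in order:**
  - I swung the cam lever free and drew the nest fully out by its red post.
  - Both orange blanks (from bays 2 and 3) went into the smaller green tray.
  - The three white gearboxes on the bench went into bays 0, 1 and 2. One had been knocked about 4 cm aside during the run, so I located it again before picking it up.
  - I then pushed the nest home, locked the lever, and last turned the sleeve from 3 to 7.
- **Last checks:**
  - Before the nest was pushed in, all three gearboxes stood hub up, with their body tops measured at about 51–52 mm, which is what flat on the bay floor gives.
  - The red post and lever tip are back at their starting positions to within about 2 mm, so the nest is home and locked.
  - The sleeve line reads 7 (measured 6.96 and 7.03).
  - Both blanks are in the tray, and the screwdriver, tape, pump and look-alikes looked undisturbed. The robot was clear of everything.
- **Disagreements:**
  - The two fixed cameras differ by up to about 8 mm on raised parts. I used their mean, which matched the wrist camera.
  - Only three white gearboxes were visible in any view, so I took the fourth as absent.
- **Failures:** No check failed.

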